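Nest the shaving things and stack the soap

TASK

Tidy the ledge after the shave, one thing after another in this order: stand the steel bowl in the centre of the round wooden coaster, stand the beige cup upright in the bowl, stand the white shaving stick, cap up, in the cup, then lay the soap box flat in the middle of the grey case's lid (turned any way) and last the round tin flat on the middle of the soap box. Set each thing down rather than letting it fall, and leave the green cologne bottle and the white mug standing about where they are.

Things in the scene. Friction and masses are not known exactly. Their poses are not given: they have to be found in the camera images.
- bowl_c (a point): Centre (18 mm above its underside) of the small steel shaving bowl: open, round, near-vertical sides, 68 mm across outside, 36 mm high, wall 3 mm, floor 4 mm thick (inside 62 mm across at the mouth, 61 mm at the floor). Stands upright, loose, about 0.15 kg. z up.
- cup_c (a point): Centre (40 mm above its underside) of the beige plastic cup: open, round, no handle, 48 mm across at the rim and 45 mm at the foot, 80 mm high, wall 2.5 mm, floor 4 mm thick (inside 43 mm at the mouth, 40 mm at the floor). Stands upright, loose, about 0.06 kg. z up.
- stick_c (a point): Centre (57.5 mm above its underside) of the shaving stick: a slim white round tube with a grey cap at the top, 23 mm across, 115 mm high, standing upright, loose, about 0.06 kg. z up.
- soapbox_c (a point): Centre (15 mm above its underside) of the closed white plastic soap box: a rounded rectangular block 80 mm long (its x axis) by 52 mm wide (its y axis) by 30 mm high, flat top, with a thin grey seam. Lies flat, loose, about 0.11 kg. z up.
- tin_c (a point): Centre (11 mm above its underside) of the closed round aluminium balm tin, 44 mm across, 22 mm high, flat top and underside. Lies flat, loose, about 0.06 kg. z up.
- coaster_top (a point): Centre of the top face of the round wooden coaster, 100 mm across and 8 mm thick, fixed to the ledge; the top face is 8 mm above the ledge. z up. It may be on the left or the right.
- case_top (a point): Centre of the flat lid of the closed grey hard shaving case, fixed to the ledge: 120 mm (its x axis) by 190 mm (its y axis), the lid's top 50 mm above the ledge; the carrying handle and latches stick out at most 11 mm from its -x side, the hinges 5 mm from its +x side. z up. It may be on the left or the right.
- bottle_c (a point): Middle (62 mm above its underside) of the green glass cologne bottle, 50 mm (its x axis) by 30 mm, 124 mm high with its dark metal cap; loose, to be left alone. z up.
- mug_c (a point): Middle (41 mm above its underside) of the white ceramic mug, 76 mm across, 82 mm high, its handle reaching out to about 75 mm from its centre along +y of its own frame; loose, to be left alone. z up.
Not all that is in view belongs to the job. Leave any pink look-alike of the part that bears stick_c alone.

How it is judged (in metres and radians):
On the way, in this order (a step that is already met when the one before it is completed fails the run):
1. the steel bowl stands centred on the round coaster, released (horizontal distance between bowl_c and coaster_top below 0.014 m and z of bowl_c in the frame of coaster_top between 0.014 and 0.022 m and angle between bowl_c's own z axis and vertical below 0.08 rad and contact force between the fingers and bowl below 0.05 N and linear speed of bowl below 0.03 m/s), for 0.2 s.
2. the beige cup stands in the bowl, released (horizontal distance between cup_c and bowl_c below 0.013 m and z of cup_c in the frame of bowl_c between 0.021 and 0.031 m and angle between cup_c's own z axis and vertical below 0.12 rad and contact force between the fingers and cup below 0.05 N and linear speed of cup below 0.03 m/s), for 0.2 s.
3. the shaving stick stands in the cup, released (horizontal distance between stick_c and cup_c below 0.02 m and z of stick_c in the frame of cup_c between 0.0135 and 0.0275 m and angle between stick_c's own z axis and vertical below 0.3 rad and contact force between the fingers and stick below 0.05 N and linear speed of stick below 0.03 m/s), for 0.2 s.
4. the soap box lies flat in the middle of the case's lid, released (horizontal distance between soapbox_c and case_top below 0.015 m and z of soapbox_c in the frame of case_top between 0.011 and 0.019 m and angle between soapbox_c's own z axis and vertical below 0.08 rad and contact force between the fingers and soapbox below 0.05 N and linear speed of soapbox below 0.03 m/s), for 0.2 s.
5. the round tin lies flat on the middle of the soap box, released (horizontal distance between tin_c and soapbox_c below 0.013 m and z of tin_c in the frame of soapbox_c between 0.022 and 0.03 m and angle between tin_c's own z axis and vertical below 0.08 rad and contact force between the fingers and tin below 0.05 N and linear speed of tin below 0.03 m/s), for 0.2 s.
At the end, for the whole second after the job is handed in: All released, at rest, upright, each on its support: bowl within 14 mm of the coaster's centre, cup within 13 mm of the bowl's, stick in the cup cap up (middle within 20 mm of the cup's, may lean), soap box within 15 mm of the lid's centre, turned any way, tin within 13 mm of the soap box's (all of step 1 and all of step 2 and all of step 3 and all of step 4 and all of step 5); the robot touches nothing.
It fails at once if one of the five things is let fall (over 0.8 m/s while out of the fingers, a drop of about 33 mm) ((linear speed of bowl above 0.8 m/s and contact force between the fingers and bowl below 0.05 N) or (linear speed of cup above 0.8 m/s and contact force between the fingers and cup below 0.05 N) or (linear speed of stick above 0.8 m/s and contact force between the fingers and stick below 0.05 N) or (linear speed of soapbox above 0.8 m/s and contact force between the fingers and soapbox below 0.05 N) or (linear speed of tin above 0.8 m/s and contact force between the fingers and tin below 0.05 N)).
It fails at once if the cologne bottle is shifted by more than 30 mm or tipped by more than 0.35 rad (distance of bottle_c from where it was at the start of the episode above 0.03 m or angle between bottle_c's own z axis and vertical above 0.35 rad).
It fails at once if the white mug is shifted by more than 30 mm or tipped by more than 0.35 rad (distance of mug_c from where it was at the start of the episode above 0.03 m or angle between mug_c's own z axis and vertical above 0.35 rad).
It also fails if it takes over 141 s, if anything falls off the work surface, if the arm or the gripper's body presses on something with over 40 N, if the wrist force passes 120 N, or if a joint passes its speed limit or range.

ROBOT

A 7-joint arm with a two-finger parallel gripper is mounted at the origin on the work surface. World frame = base frame: x ahead of the robot, y to its left, z up, the work surface at z = 0. Lengths are in m, angles in degrees, forces in N, time in s.
With the tool pointing down it reaches from about 0.425 to 0.875 m from the base axis. Payload 4.7 kg.
Tool frame: the origin (TCP) lies on the centre line of the jaws, within the pads' length; the fingertips stand 25 mm ahead of it and the grasp point (between the pads) lies 6 mm ahead of it; z points along the fingers, y is the direction in which the jaws open and shut (so a half turn about z gives the same grasp; the last joint's range is limited). The gripper opens to 87 mm and grips with 3 to 60 N. Pads are 19 mm wide; open, the fingers measure 117 mm over their backs; the gripper's body (75 mm by 190 mm) begins 51 mm behind the grasp point.
Start: joints at [-63.879, 18.392, -4.016, 83.108, 1.295, 78.541, -3.26], TCP at [0.278, 0.588, 0.248] pointing down, gripper open.
Joint ranges: [-163.93, 163.93], [-17.29, 119.83], [-79.2, 71.16], [3.27, 140.29], [-89.18, 269.18], [5.43, 117.66], [-154.24, 154.24]. Speed limits (degrees/s): [147.25, 147.25, 180, 180, 180, 180, 180].

INTERFACE

Orientations are given as [roll, pitch, yaw] about the fixed x, y, z axes, in that order (R = Rz(yaw) Ry(pitch) Rx(roll)).
In Python, from cell import env gives the robot as it stands.
- The arm moves only by the shell command python3 -m creep 'ROWS' [OPENING] [FORCE]. ROWS is JSON, a list of rows, each an object of numbers: "tx", "ty", "tz": the shift along the tool's x, y, z in m; "rx", "ry", "rz": the turn, a rotation vector about the tool's x, y, z in degrees. In form: [{"tx": .., "ty": .., "tz": .., "rx": .., "ry": .., "rz": ..}, ...]. A call has 1 to 20 rows; each row shifts and turns the commanded pose from where the row before left it, along the tool's axes as they then stand; what a row does not reach is not made up. A row lasts 1/8 s, in which the tool goes at most 62.5 mm and 10.7 degrees, less where a joint would pass 70% of its speed; a pose out of reach is approached as far as the arm can. A call is refused whole if a number of a shift passes 0.0625 or a number of a turn 10.7, either way. A call with a gripper value outside its range is refused whole. OPENING is the finger opening in m, from 0 to 0.087, set as the call begins (- or left out, the last holds). The fingers move at their own pace and stop on an object; FORCE is the grip in N (left out, the last holds). Time passes only in rows, so rows that do not move let the fingers close. It gives the time, the measured TCP pose, the force and the opening at its end, in the units of the state.
- env.get_obs(): the state, without advancing time (a new reading comes with each control period).
- env.read_camera(name): name is "scene" or "side" or "wrist"; returns a dict with "pixels" (384x512x3 uint8, red, green, blue), "intrinsics" (3x3 intrinsics, pixels), "D" ([k1, k2, p1, p2, k3] as OpenCV has them; the pictures are not rectified), "R" (3x3) and "t" (3): a world point X has camera coordinates R X + t. Camera axes: x right, y down, z forward; pixel columns grow to the right and rows downward; lengths in m; the calibration is good to about 2 mm. A picture is of the moment at which its call begins. There is no depth.
- env.sign_off(): hands the job in, once; it reports no verdict.
The state is a dict: "time_s": time; "qpos": joint angles; "joint_velocities": joint speeds; "effort": joint torques, N m; "tool_pos": TCP position; "tool_rot": TCP orientation; "force": force on the tool from outside, world axes, zero at the start; "wrist_torque": the same for the moment, N m; "grip_width": finger opening in m.
Only numpy, scipy, OpenCV 4.12 (cv2) and the standard library are available. Lean on these libraries where they do the work, as an engineer would, in place of code of your own. Each camera call takes 0.05 s, during which the arm holds its last target.

## Working session

There is one attempt and no reset: what is moved stays moved. The work goes in short steps, Python scripts to look and compute and a shell command to move; the robot and the scene stay as the last step left them, time stands still between calls to the robot, and variables do not carry over. Pictures are saved under pics/ and viewed, and the job is handed in when it is done.

```bash
ls; mkdir -p pics
python3 - <<'E'
from cell import env
import cv2
print(env.get_obs())
for n in ("scene","side","wrist"):
    c=env.read_camera(n); cv2.imwrite(f"pics/a_{n}.png",c["pixels"][:,:,::-1])
    print(n,c["intrinsics"],c["D"],c["R"],c["t"], -c["R"].T@c["t"])
E
```

```text
pics
{'time_s': 0.0, 'qpos': array([-63.87816862,  18.43788047,  -4.01459601,  83.17352834,
         1.29469484,  78.54044802,  -3.25916361]), 'joint_velocities': array([-0.09153159, -0.045371  ,  0.03965594,  0.05423902, -0.12983024,
        0.11597322, -0.03698932]), 'effort': array([-1.00877078e-04, -4.91287887e+01, -4.04167129e-01, -3.12531066e+01,
       -6.40514516e-02,  4.39105066e-02,  1.85176118e-04]), 'tool_pos': array([0.27776571, 0.58711533, 0.24648674]), 'tool_rot': array([-1.79893363e+02,  5.68459252e-03,  1.54687781e+02]), 'force': array([ 0.30995946, -0.74882505, -0.51138013]), 'wrist_torque': array([-0.00033321, -0.00756396,  0.06774133]), 'grip_width': 0.0871337571439192}
scene [[413.63491905   0.         261.39812821]
 [  0.         413.63491905 195.60464928]
 [  0.           0.           1.        ]] [-0.09983165  0.          0.          0.          0.        ] [[ 0.02145698  0.99970931 -0.01099552]
 [ 0.85437883 -0.02404709 -0.51909397]
 [-0.51920748  0.00174385 -0.85464645]] [-0.00874359 -0.42552038  1.26114203] [ 1.0185376  -0.00369072  0.85684935]
side [[432.91736384   0.         253.98936039]
 [  0.         432.91736384 192.27047785]
 [  0.           0.           1.        ]] [-0.00098846  0.          0.          0.          0.        ] [[ 0.99378693 -0.11004352  0.01667242]
 [-0.06696302 -0.71081622 -0.70018302]
 [ 0.08890163  0.69471629 -0.71376871]] [-0.52480408  0.07850314  0.947152  ] [ 0.44259688 -0.65995191  0.73976378]
wrist [[277.75575772   0.         259.47470467]
 [  0.         277.75575772 189.78566945]
 [  0.           0.           1.        ]] [-0.05966643  0.          0.          0.          0.        ] [[ 0.42696586  0.90426656 -0.00146393]
 [ 0.87220622 -0.41139965  0.26458769]
 [ 0.23865553 -0.11424676 -0.96436052]] [-0.6495301  -0.03283214  0.38984188] [0.21292566 0.61837939 0.38368423]
```

View pics/a_scene.png

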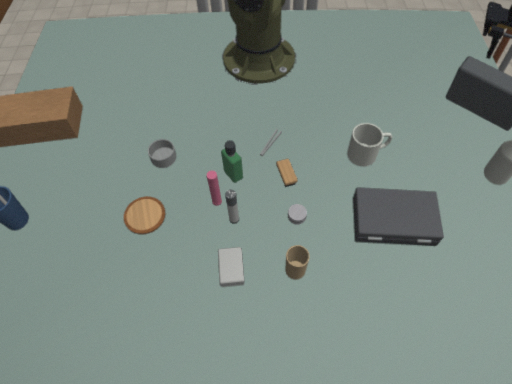

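View pics/a_side.png

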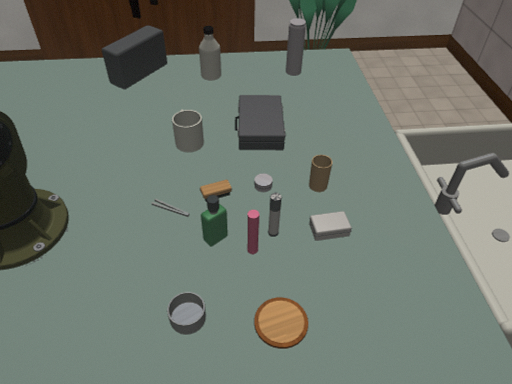

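View pics/a_wrist.png

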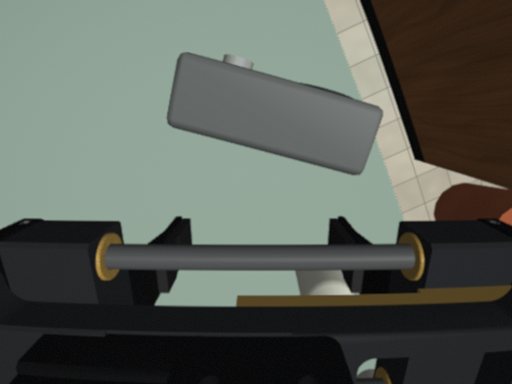

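```bash
cat > h.py <<'E'
import numpy as np, cv2
from cell import env
def cam(n):
    c=env.read_camera(n); return c
def ray(c,uv):
    uv=np.asarray(uv,float).reshape(-1,1,2)
    n=cv2.undistortPoints(uv,c["intrinsics"],np.array(c["D"])).reshape(-1,2)
    d=np.c_[n,np.ones(len(n))]@c["R"]
    return -c["R"].T@c["t"], d
def plane(c,uv,z):
    o,d=ray(c,uv); s=(z-o[2])/d[:,2]; return o+d*s[:,None]
def proj(c,X):
    X=np.asarray(X,float).reshape(-1,3)
    rv=cv2.Rodrigues(np.array(c["R"]))[0]
    return cv2.projectPoints(X,rv,np.array(c["t"],float),c["intrinsics"],np.array(c["D"]))[0].reshape(-1,2)
def tri(obs):
    A=np.zeros((3,3));b=np.zeros(3)
    for c,uv in obs:
        o,d=ray(c,uv); d=d[0]/np.linalg.norm(d[0]); M=np.eye(3)-np.outer(d,d); A+=M;b+=M@o
    return np.linalg.solve(A,b)
def crop(img,x0,y0,x1,y1,s,name):
    k=cv2.resize(img[y0:y1,x0:x1],None,fx=s,fy=s,interpolation=cv2.INTER_CUBIC)
    cv2.imwrite(name,k[:,:,::-1])
E
python3 - <<'E'
from h import *
c=cam("scene");crop(c["pixels"],110,120,450,300,2.35,"pics/b_scene.png")
c=cam("side");crop(c["pixels"],140,80,370,360,2.1,"pics/b_side.png")
E
```

```text
(no output)
```

View pics/b_scene.png

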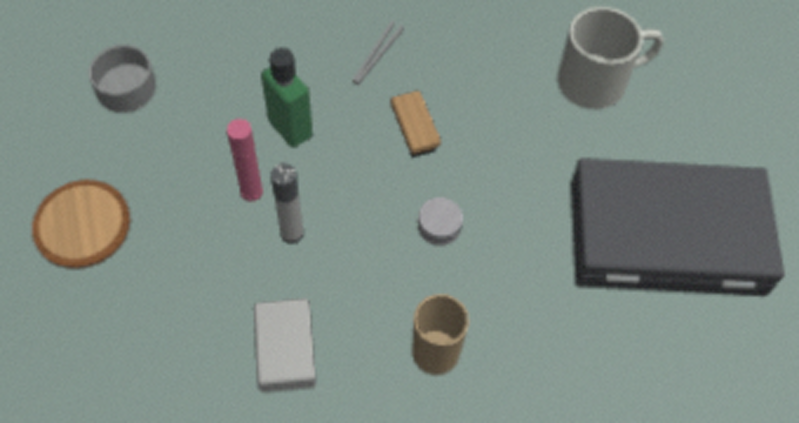

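View pics/b_side.png

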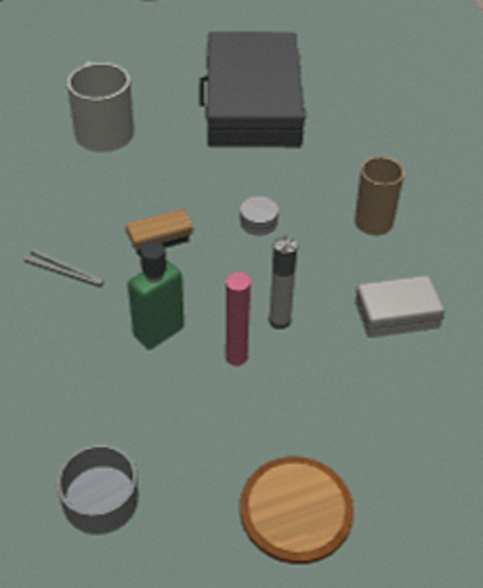

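```bash
cat >> h.py <<'E'
from scipy.optimize import least_squares
def fg(img,th=14):
    lab=cv2.cvtColor(img,cv2.COLOR_RGB2LAB).astype(np.float32)
    bgd=cv2.medianBlur(cv2.cvtColor(img,cv2.COLOR_RGB2LAB),5).astype(np.float32)
    h,w=img.shape[:2]; r=lab[60:360,60:460].reshape(-1,3)
    m0=np.median(r,0)
    # planar background fit per channel, robust
    yy,xx=np.mgrid[:h,:w]; A=np.c_[np.ones(h*w),xx.ravel(),yy.ravel(),xx.ravel()**2,yy.ravel()**2,(xx*yy).ravel()]
    L=lab.reshape(-1,3); ok=np.abs(L-m0).max(1)<25
    for _ in range(4):
        co=np.linalg.lstsq(A[ok][::7],L[ok][::7],rcond=None)[0]; res=L-A@co
        ok=(np.abs(res).max(1)<8)
    d=np.sqrt((res**2*[0.5,2,2]).sum(1)).reshape(h,w)
    return (cv2.GaussianBlur(d.astype(np.float32),(3,3),0)>th).astype(np.uint8)
def comp(m,seed):
    n,l=cv2.connectedComponents(m); 
    k=l[seed[1],seed[0]]
    if k==0:
        s=l[seed[1]-4:seed[1]+5,seed[0]-4:seed[0]+5]; k=np.bincount(s[s>0]).argmax()
    return (l==k).astype(np.uint8)
def contour(m):
    cs,_=cv2.findContours(m,cv2.RETR_EXTERNAL,cv2.CHAIN_APPROX_NONE)
    return max(cs,key=cv2.contourArea).reshape(-1,2).astype(float)
def rim(c,ct,z,r,half=True):
    P=plane(c,ct,z)[:,:2]; o=-c["R"].T@c["t"]
    cen=P.mean(0)
    for _ in range(15):
        away=(cen-o[:2]);away/=np.linalg.norm(away)
        q=P-cen; a=q@away/np.maximum(np.linalg.norm(q,axis=1),1e-6)
        s=(a>0.0) if half else np.ones(len(P),bool)
        f=lambda x:np.linalg.norm(P[s]-x,axis=1)-r
        R=least_squares(f,cen,loss='soft_l1',f_scale=0.001); cen=R.x
    return cen,np.abs(f(cen)).mean(),np.linalg.norm(P[s]-cen,axis=1).mean()
E
python3 - <<'E'
from h import *
S={"scene":{"bowl":(162,155),"coaster":(145,215),"tin":(297,213),"cup":(297,262),"stick":(233,205),"mug":(366,147)},
"side":{"bowl":(187,313),"coaster":(282,322),"tin":(263,182),"cup":(320,173),"stick":(275,213),"mug":(189,131)}}
zr={"bowl":(.036,.034),"coaster":(.008,.05),"tin":(.022,.022),"cup":(.08,.024),"stick":(.115,.0115),"mug":(.082,.038)}
for n in S:
    c=cam(n); m=fg(c["pixels"]); cv2.imwrite(f"pics/m_{n}.png",m*255)
    for k,s in S[n].items():
        cm=comp(m,s); ct=contour(cm)
        print(n,k,cm.sum(),*rim(c,ct,*zr[k],half=k!="coaster"))
    for k,s in ({"soap":(231,266),"case":(397,212),"bottle":(233,165)} if n=="scene" else {"soap":(330,224),"case":(262,120),"bottle":(214,224)}).items():
        ct=contour(comp(m,s)); z={"soap":.03,"case":.05,"bottle":.06}[k]
        b=cv2.approxPolyDP(ct.astype(np.int32).reshape(-1,1,2),3,True).reshape(-1,2)
        print(k,b.tolist()); print(np.round(plane(c,b,z)[:,:2],3).tolist())
E
```

```text
scene bowl 510 [ 0.37764909 -0.25110367] 0.0014488429555458292 0.033208191952327035
scene coaster 1321 [ 0.54741733 -0.28033976] 0.0011934995335500412 0.051116455246071064
scene tin 304 [0.56180566 0.07832656] 0.0013115980873928746 0.021277666112786683
scene cup 692 [0.6914825  0.06735162] 0.0006444583516472789 0.023721746356899123
scene stick 360 [ 0.56270565 -0.06801616] 0.0008902056392759026 0.011326293561438114
scene mug 1218 [0.38565265 0.26307589] 0.004926389434758917 0.040384640647523465
soap [[240, 248], [219, 250], [221, 286], [243, 284]]
[[0.648, -0.051], [0.652, -0.097], [0.734, -0.091], [0.73, -0.045]]
case [[355, 188], [355, 242], [435, 246], [443, 238], [435, 191]]
[[0.514, 0.215], [0.65, 0.196], [0.666, 0.369], [0.648, 0.391], [0.527, 0.402]]
bottle [[227, 140], [221, 150], [223, 170], [236, 182], [243, 177], [241, 157], [234, 142]]
[[0.372, -0.083], [0.402, -0.097], [0.462, -0.091], [0.496, -0.06], [0.483, -0.044], [0.425, -0.049], [0.379, -0.066]]
side bowl 1317 [ 0.37644152 -0.25536945] 0.0009871995342510898 0.03349522450422195
side coaster 2300 [ 0.54606443 -0.2822
[... 312 characters left out ...]
867 0.2573256 ] 0.0011201594313336924 0.03797094510294005
soap [[344, 212], [312, 215], [309, 226], [314, 239], [348, 236], [351, 228]]
[[0.722, -0.048], [0.65, -0.05], [0.637, -0.081], [0.64, -0.116], [0.713, -0.115], [0.726, -0.095]]
case [[239, 95], [238, 115], [234, 118], [238, 149], [283, 150], [281, 97]]
[[0.529, 0.403], [0.518, 0.306], [0.506, 0.294], [0.506, 0.164], [0.616, 0.15], [0.647, 0.383]]
bottle [[226, 179], [199, 188], [207, 207], [200, 215], [202, 237], [209, 246], [227, 236], [227, 213], [219, 203], [231, 191]]
[[0.469, 0.049], [0.407, 0.026], [0.423, -0.033], [0.408, -0.054], [0.41, -0.113], [0.423, -0.136], [0.46, -0.115], [0.464, -0.054], [0.449, -0.023], [0.477, 0.01]]
```

```bash
python3 -c "
import cv2,numpy as np
a=cv2.imread('pics/m_scene.png');b=cv2.imread('pics/m_side.png')
cv2.imwrite('pics/m.png',cv2.resize(np.hstack([a,b]),(800,300)))"
```

```text
(no output)
```

View pics/m.png

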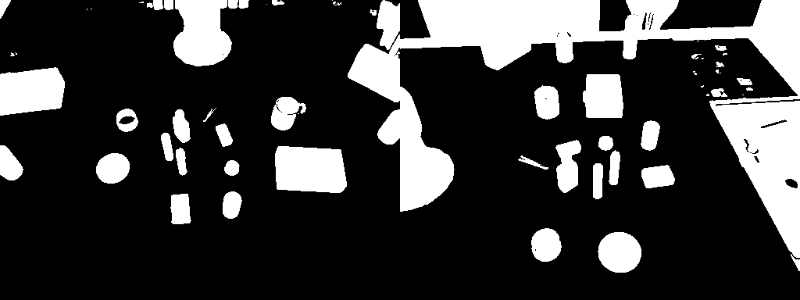

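```bash
python3 -m creep '[{"rz":10.7},{"rz":10.7},{"rz":10.7},{"rz":10.7},{"rz":10.7},{"rz":10.7},{"rz":0.5},{}]'
```

```text
$[0]: bad value
```

Run:
```python
from h import *
c=cam("scene");d=cam("side")
# pink top centre by mask
for k,x in(("s",c),("d",d)):
    hsv=cv2.cvtColor(x["pixels"],cv2.COLOR_RGB2HSV); m=((hsv[...,0]>160)&(hsv[...,1]>90)&(hsv[...,2]>60)).astype(np.uint8)
    n,l,st,ce=cv2.connectedComponentsWithStats(m); i=st[1:,4].argmax()+1
    print("pink",rim(x,contour((l==i).astype(np.uint8)),.115,.0115))
    m=((hsv[...,0]>50)&(hsv[...,0]<75)&(hsv[...,1]>110)).astype(np.uint8)
    n,l,st,ce=cv2.connectedComponentsWithStats(m); i=st[1:,4].argmax()+1
    print("bottle",ce[i], plane(x,ce[i],.045))
```

```text
pink (array([ 0.51378447, -0.10905056]), np.float64(0.0011154376503253812), np.float64(0.01095193283704444))
bottle [234.78947368 157.94736842] [[ 0.41618962 -0.06453697  0.045     ]]
pink (array([ 0.51175592, -0.11120043]), np.float64(0.000779514399251765), np.float64(0.011119520481779445))
bottle [340.44534413   6.47368421] [[0.9785047  0.99760672 0.045     ]]
```

```bash
python3 -m creep '[{"tx":0,"ty":0,"tz":0,"rx":0,"ry":0,"rz":10.5},{"tx":0,"ty":0,"tz":0,"rx":0,"ry":0,"rz":10.5},{"tx":0,"ty":0,"tz":0,"rx":0,"ry":0,"rz":10.5},{"tx":0,"ty":0,"tz":0,"rx":0,"ry":0,"rz":10.5},{"tx":0,"ty":0,"tz":0,"rx":0,"ry":0,"rz":10.5},{"tx":0,"ty":0,"tz":0,"rx":0,"ry":0,"rz":10.5},{"tx":0,"ty":0,"tz":0,"rx":0,"ry":0,"rz":1.7},{"tx":0,"ty":0,"tz":0,"rx":0,"ry":0,"rz":0}]'
```

```text
time_s: 1.45
tool_pos: [0.2778, 0.5876, 0.2476]
tool_rot: [180.0, -0.0, 90.1]
force: [0.5, -0.4, -0.9]
grip_width: 0.0873
```

```bash
python3 -m creep '[{"tx":-0.048,"ty":0.036,"tz":0,"rx":0,"ry":0,"rz":0},{"tx":-0.048,"ty":0.036,"tz":0,"rx":0,"ry":0,"rz":0},{"tx":-0.048,"ty":0.036,"tz":0,"rx":0,"ry":0,"rz":0},{"tx":-0.048,"ty":0.036,"tz":0,"rx":0,"ry":0,"rz":0},{"tx":-0.048,"ty":0.036,"tz":0,"rx":0,"ry":0,"rz":0},{"tx":-0.058,"ty":0.007,"tz":0,"rx":0,"ry":0,"rz":0},{"tx":-0.058,"ty":0.007,"tz":0,"rx":0,"ry":0,"rz":0},{"tx":-0.058,"ty":0.007,"tz":0,"rx":0,"ry":0,"rz":0},{"tx":-0.058,"ty":0.007,"tz":0,"rx":0,"ry":0,"rz":0},{"tx":-0.058,"ty":0.007,"tz":0,"rx":0,"ry":0,"rz":0},{"tx":-0.058,"ty":0.007,"tz":0,"rx":0,"ry":0,"rz":0},{"tx":0,"ty":0,"tz":0,"rx":0,"ry":0,"rz":0}]'
```

```text
time_s: 2.95
tool_pos: [0.5001, -0.0063, 0.2482]
tool_rot: [179.9, 0.1, 89.6]
force: [0.2, -0.1, 0.1]
grip_width: 0.0869
```

```bash
python3 -m creep '[{"tx":-0.05,"ty":-0.02,"tz":0,"rx":0,"ry":0,"rz":0},{"tx":-0.05,"ty":-0.025,"tz":0,"rx":0,"ry":0,"rz":0},{"tx":-0.05,"ty":-0.025,"tz":0,"rx":0,"ry":0,"rz":0},{"tx":-0.05,"ty":-0.025,"tz":0,"rx":0,"ry":0,"rz":0},{"tx":-0.04,"ty":-0.02,"tz":0.02,"rx":0,"ry":0,"rz":0},{"tx":0,"ty":-0.005,"tz":0.02,"rx":0,"ry":0,"rz":0},{"tx":0,"ty":0,"tz":0,"rx":0,"ry":0,"rz":0},{"tx":0,"ty":0,"tz":0,"rx":0,"ry":0,"rz":0}]'
python3 - <<'E'
from h import *
print([np.round(env.get_obs()[k],4) for k in("tool_pos","tool_rot","qpos")])
c=cam("wrist");cv2.imwrite("pics/w1.png",c["pixels"][:,:,::-1])
print(proj(c,[[.377,-.253,.036],[.411,-.253,.036],[.343,-.253,.036],[.377,-.219,.036]]))
E
```

```text
time_s: 3.95
tool_pos: [0.3808, -0.2396, 0.2083]
tool_rot: [179.9, 0.0, 90.1]
force: [0.3, 0.0, -0.0]
grip_width: 0.0871
[array([ 0.3808, -0.2396,  0.2083]), array([1.799339e+02, 2.070000e-02, 9.014610e+01]), array([-21.5037,  -9.5089,  46.6288, 114.5826,   7.2427,  72.045 ,
        22.6401])]
[[255.58126679 190.48300852]
 [284.97218109 190.56991927]
 [226.2000447  190.39517827]
 [255.56555404 161.34903641]]
```

View pics/w1.png

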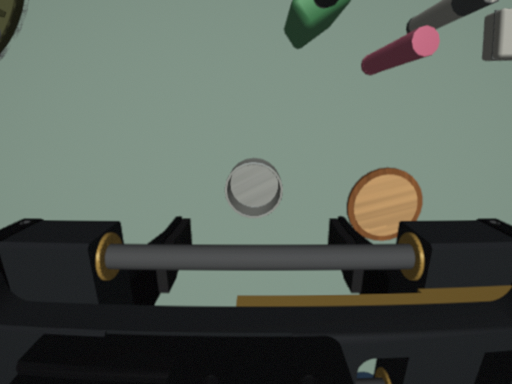

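```bash
cat > w.py <<'E'
from h import *
def wrim(seed,z,r,th=14,half=False,box=None):
    c=cam("wrist"); 
    m=fgw(c["pixels"],th)
    if box: k=np.zeros_like(m);k[box[1]:box[3],box[0]:box[2]]=1;m=m*k
    ct=contour(comp(m,seed)); 
    return rim(c,ct,z,r,half), ct.min(0),ct.max(0)
def fgw(img,th):
    lab=cv2.cvtColor(img,cv2.COLOR_RGB2LAB).astype(np.float32)
    m0=np.median(lab[:200].reshape(-1,3),0)
    d=np.sqrt(((lab-m0)**2*[0.5,2,2]).sum(2)); return (cv2.GaussianBlur(d,(3,3),0)>th).astype(np.uint8)
E
python3 - <<'E'
from w import *
print(wrim((230,188),.036,.034,box=(200,140,310,240)))
print(wrim((380,205),.008,.05,box=(335,150,440,240)))
E
```

```text
((array([ 0.37501407, -0.24802223]), np.float64(0.004694215812551472), np.float64(0.030038775570144626)), array([226., 173.]), array([280., 215.]))
((array([ 0.54381935, -0.28149351]), np.float64(0.009975467124255047), np.float64(0.05961453449858316)), array([335., 166.]), array([439., 239.]))
```

Run:
```python
from h import *
c=cam("wrist");crop(c["pixels"],200,140,300,240,6,"pics/w1c.png")
print(plane(c,[[253.5,187.5],[226,187.5],[281.5,187.5],[254,158],[254,217]],.036)); print(plane(c,[[385,203.5],[347,203],[423,203],[388,168],[384,240]],.008))
```

```text
[[ 0.37457468 -0.24984088  0.036     ]
 [ 0.34283817 -0.24991156  0.036     ]
 [ 0.40686601 -0.24976569  0.036     ]
 [ 0.37524412 -0.21561217  0.036     ]
 [ 0.37504388 -0.28611456  0.036     ]]
[[ 0.54399549 -0.27830484  0.008     ]
 [ 0.49399918 -0.27762092  0.008     ]
 [ 0.59507089 -0.27767533  0.008     ]
 [ 0.54210113 -0.23165086  0.008     ]
 [ 0.54934928 -0.33001857  0.008     ]]
```

View pics/w1c.png

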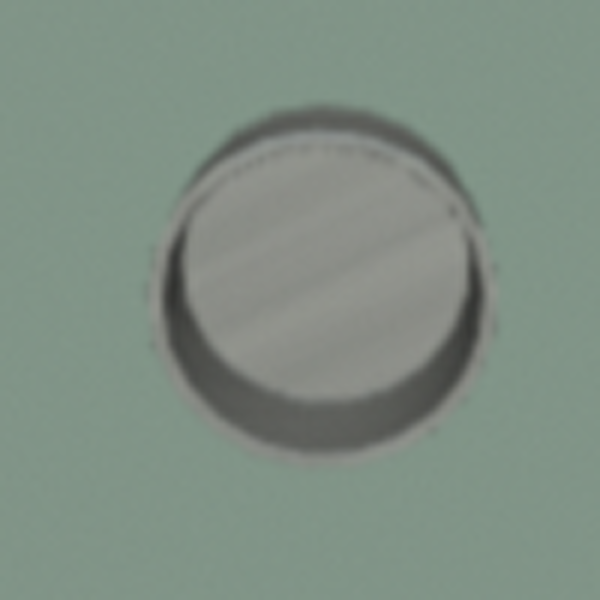

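```bash
python3 -m creep '[{"tx":-0.013,"ty":-0.0045,"tz":0.04,"rx":0,"ry":0,"rz":0},{"tx":0,"ty":0,"tz":0.04,"rx":0,"ry":0,"rz":0},{"tx":0,"ty":0,"tz":0.03,"rx":0,"ry":0,"rz":0},{"tx":0,"ty":0,"tz":0.03,"rx":0,"ry":0,"rz":0},{"tx":0,"ty":0,"tz":0.02,"rx":0,"ry":0,"rz":0},{"tx":0,"ty":0,"tz":0.015,"rx":0,"ry":0,"rz":0},{"tx":0,"ty":0,"tz":0,"rx":0,"ry":0,"rz":0},{"tx":0,"ty":0,"tz":0,"rx":0,"ry":0,"rz":0}]'
python3 - <<'E'
from h import *
c=cam("wrist");cv2.imwrite("pics/w2.png",c["pixels"][:,:,::-1])
c=cam("side");crop(c["pixels"],130,230,330,380,3.5,"pics/s2.png")
E
```

```text
time_s: 5.15
tool_pos: [0.3759, -0.2536, 0.0332]
tool_rot: [179.9, 0.0, 90.0]
force: [0.8, -0.3, 0.1]
grip_width: 0.0871
```

View pics/w2.png

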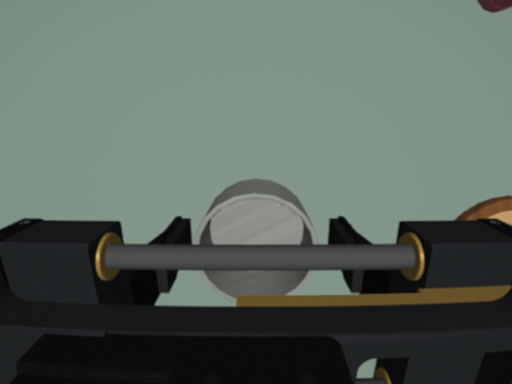

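View pics/s2.png

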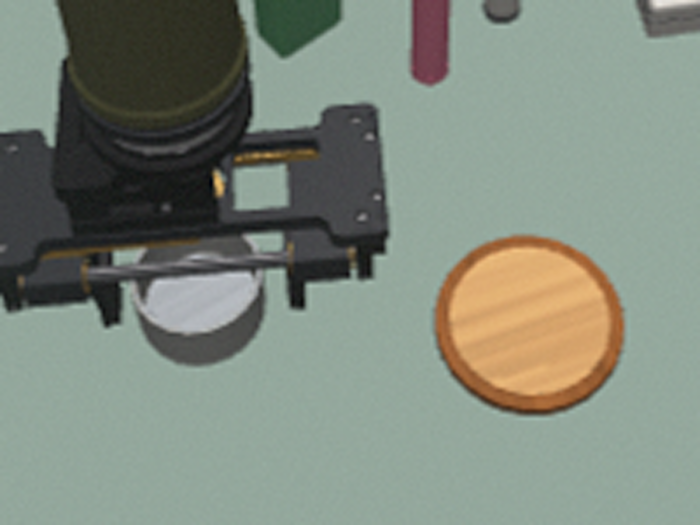

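```bash
python3 - <<'E'
from h import *
c=cam("wrist")
print(plane(c,[[194.5,240],[319.5,240],[256.5,193.5]],.036))
E
python3 -m creep '[{"tx":0,"ty":0,"tz":0.001,"rx":0,"ry":0,"rz":0},{"tx":0,"ty":0,"tz":0,"rx":0,"ry":0,"rz":0},{"tx":0,"ty":0,"tz":0,"rx":0,"ry":0,"rz":0},{"tx":0,"ty":0,"tz":0,"rx":0,"ry":0,"rz":0},{"tx":0,"ty":0,"tz":0,"rx":0,"ry":0,"rz":0},{"tx":0,"ty":0,"tz":0,"rx":0,"ry":0,"rz":0}]' 0.06 20
```

```text
[[ 0.34217704 -0.24566854  0.036     ]
 [ 0.40856869 -0.24562556  0.036     ]
 [ 0.37517063 -0.21992813  0.036     ]]
time_s: 6.05
tool_pos: [0.375, -0.2534, 0.0316]
tool_rot: [-180.0, -0.0, 90.0]
force: [-2.3, 0.3, 3.6]
grip_width: 0.0675
```

```bash
python3 -m creep '[{"tx":0,"ty":0,"tz":-0.02,"rx":0,"ry":0,"rz":0},{"tx":0,"ty":0,"tz":-0.03,"rx":0,"ry":0,"rz":0},{"tx":-0.006,"ty":0.03,"tz":0,"rx":0,"ry":0,"rz":0},{"tx":-0.007,"ty":0.04,"tz":0,"rx":0,"ry":0,"rz":0},{"tx":-0.007,"ty":0.04,"tz":0,"rx":0,"ry":0,"rz":0},{"tx":-0.006,"ty":0.04,"tz":0,"rx":0,"ry":0,"rz":0},{"tx":0,"ty":0.02,"tz":0,"rx":0,"ry":0,"rz":0},{"tx":0,"ty":0,"tz":0,"rx":0,"ry":0,"rz":0},{"tx":0,"ty":0,"tz":0,"rx":0,"ry":0,"rz":0}]'
python3 - <<'E'
from h import *
c=cam("wrist");cv2.imwrite("pics/w3.png",c["pixels"][:,:,::-1])
p=env.get_obs()["tool_pos"];print(p)
E
```

```text
time_s: 7.18
tool_pos: [0.5439, -0.2796, 0.081]
tool_rot: [-179.9, -0.0, 89.9]
force: [0.1, 0.2, -1.9]
grip_width: 0.0673
[ 0.54387274 -0.27968326  0.08119825]
```

View pics/w3.png

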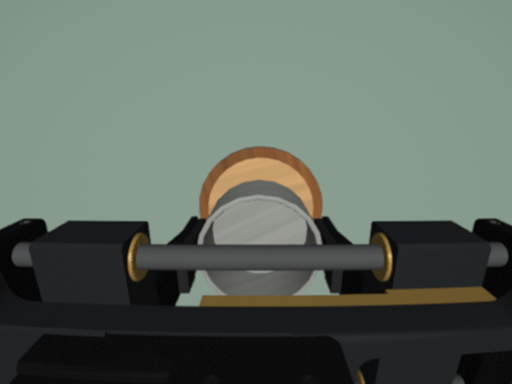

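Run:
```python
from h import *
c=cam("wrist")
print(plane(c,[[199.5,203],[322.5,203],[260.5,147]],.008))
print(plane(c,[[197.5,245],[322,245],[259.5,195]],.036+.05))
```

```text
[[ 0.49645925 -0.27578075  0.008     ]
 [ 0.59462756 -0.27579286  0.008     ]
 [ 0.54514786 -0.2313789   0.008     ]]
[[ 0.51191169 -0.27355429  0.086     ]
 [ 0.57734408 -0.27353909  0.086     ]
 [ 0.54453117 -0.24614164  0.086     ]]
```

```bash
python3 -m creep '[{"tx":-0.001,"ty":0.001,"tz":0.02,"rx":0,"ry":0,"rz":0},{"tx":0,"ty":0,"tz":0.014,"rx":0,"ry":0,"rz":0},{"tx":0,"ty":0,"tz":0.003,"rx":0,"ry":0,"rz":0},{"tx":0,"ty":0,"tz":0.002,"rx":0,"ry":0,"rz":0},{"tx":0,"ty":0,"tz":0.001,"rx":0,"ry":0,"rz":0},{"tx":0,"ty":0,"tz":0.001,"rx":0,"ry":0,"rz":0},{"tx":0,"ty":0,"tz":0,"rx":0,"ry":0,"rz":0}]'
```

```text
time_s: 8.15
tool_pos: [0.5464, -0.2805, 0.0408]
tool_rot: [180.0, 0.0, 90.0]
force: [-0.1, -0.0, -1.1]
grip_width: 0.0675
```

```bash
python3 -m creep '[{"tx":0,"ty":0,"tz":0.001,"rx":0,"ry":0,"rz":0},{"tx":0,"ty":0,"tz":0.0005,"rx":0,"ry":0,"rz":0},{"tx":0,"ty":0,"tz":0,"rx":0,"ry":0,"rz":0}]'
```

```text
time_s: 8.52
tool_pos: [0.5465, -0.2805, 0.0396]
tool_rot: [180.0, -0.0, 90.0]
force: [-1.6, 0.9, 3.5]
grip_width: 0.0671
```

Contact (force shifted to +3.5 N up). Release and rise.

```bash
python3 -m creep '[{"tx":0,"ty":0,"tz":0,"rx":0,"ry":0,"rz":0},{"tx":0,"ty":0,"tz":0,"rx":0,"ry":0,"rz":0},{"tx":0,"ty":0,"tz":0,"rx":0,"ry":0,"rz":0},{"tx":0,"ty":0,"tz":0,"rx":0,"ry":0,"rz":0},{"tx":0,"ty":0,"tz":-0.03,"rx":0,"ry":0,"rz":0},{"tx":0,"ty":0,"tz":-0.06,"rx":0,"ry":0,"rz":0},{"tx":0,"ty":0,"tz":-0.05,"rx":0,"ry":0,"rz":0},{"tx":0,"ty":0,"tz":0,"rx":0,"ry":0,"rz":0},{"tx":0,"ty":0,"tz":0,"rx":0,"ry":0,"rz":0}]' 0.087
python3 - <<'E'
from h import *
c=cam("wrist");cv2.imwrite("pics/w4.png",c["pixels"][:,:,::-1]);crop(c["pixels"],160,100,360,250,4,"pics/w4c.png")
E
```

```text
time_s: 9.65
tool_pos: [0.5461, -0.2801, 0.1785]
tool_rot: [-180.0, -0.0, 90.0]
force: [0.1, 1.0, 0.7]
grip_width: 0.0872
```

View pics/w4c.png

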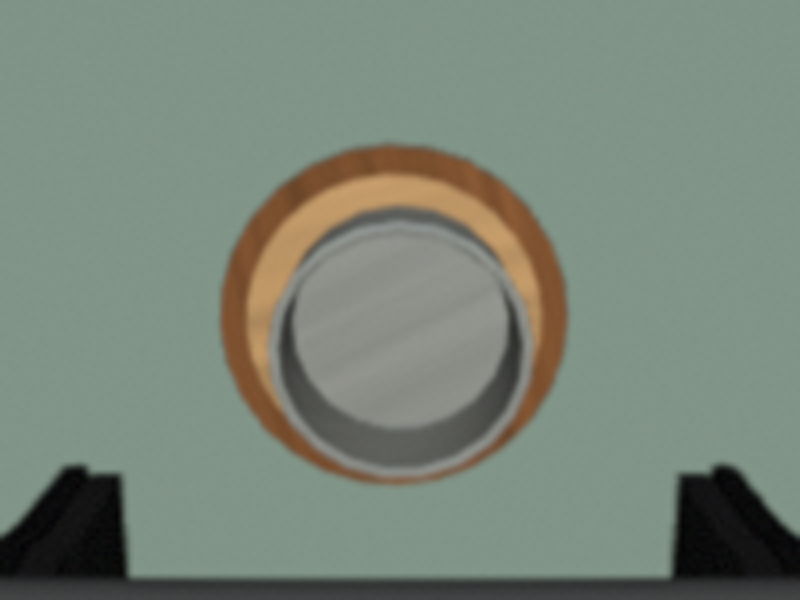

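Run:
```python
from h import *
c=cam("wrist")
f=lambda l,z: plane(c,[[160+u/4,100+v/4] for u,v in l],z)[:,:2]
def ctr(l,r,t,b,z): 
    p=f([(l,(t+b)/2),(r,(t+b)/2),((l+r)/2,t),((l+r)/2,b)],z); return (p[0]+p[1])[0]/2,(p[2]+p[3])[1]/2,p
print(ctr(221,568,143,486,.008)); print(ctr(271,531,219,474,.044))
```

```text
(np.float64(0.5448228613730464), np.float64(-0.2803218332777482), array([[ 0.49558749, -0.2783264 ],
       [ 0.59405823, -0.27820597],
       [ 0.54485624, -0.23032247],
       [ 0.54483754, -0.3303212 ]]))
(np.float64(0.5466828925750942), np.float64(-0.2792776021915841), array([[ 0.51388706, -0.27828366],
       [ 0.57947873, -0.27819671],
       [ 0.54664921, -0.24600166],
       [ 0.54673845, -0.31255354]]))
```

```bash
python3 -m creep '[{"tx":0.03,"ty":0.015,"tz":-0.03,"rx":0,"ry":0,"rz":0},{"tx":0.053,"ty":0.022,"tz":-0.02,"rx":0,"ry":0,"rz":0},{"tx":0.053,"ty":0.022,"tz":0,"rx":0,"ry":0,"rz":0},{"tx":0.053,"ty":0.022,"tz":0,"rx":0,"ry":0,"rz":0},{"tx":0.053,"ty":0.022,"tz":0,"rx":0,"ry":0,"rz":0},{"tx":0.053,"ty":0.022,"tz":0,"rx":0,"ry":0,"rz":0},{"tx":0.052,"ty":0.02,"tz":0,"rx":0,"ry":0,"rz":0},{"tx":0,"ty":0,"tz":0,"rx":0,"ry":0,"rz":0},{"tx":0,"ty":0,"tz":0,"rx":0,"ry":0,"rz":0}]'
python3 - <<'E'
from h import *
c=cam("wrist");cv2.imwrite("pics/w5.png",c["pixels"][:,:,::-1]);crop(c["pixels"],160,100,360,250,4,"pics/w5c.png")
E
```

```text
time_s: 10.88
tool_pos: [0.6907, 0.0659, 0.2273]
tool_rot: [-179.9, 0.1, 90.0]
force: [0.4, -1.2, -0.1]
grip_width: 0.0866
```

View pics/w5.png

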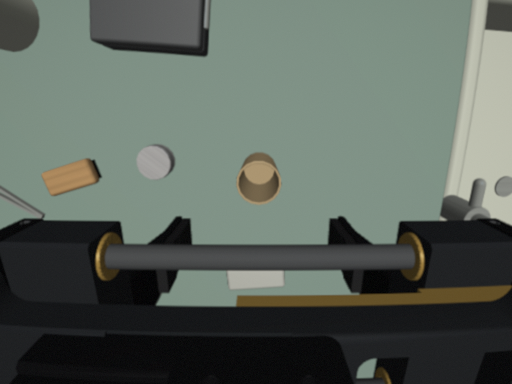

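View pics/w5c.png

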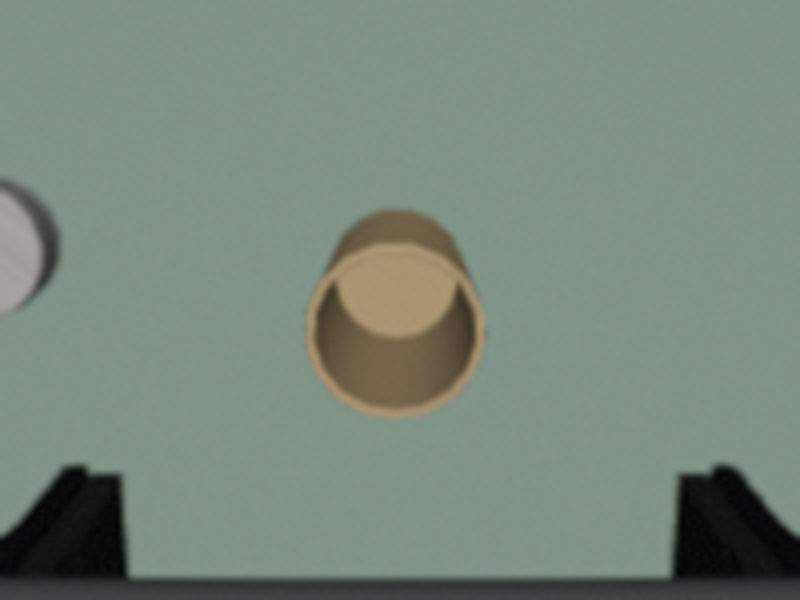

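```bash
cat >> h.py <<'E'
def ctr(c,l,r,t,b,z):
    p=plane(c,[(l,(t+b)/2),(r,(t+b)/2),((l+r)/2,t),((l+r)/2,b)],z)[:,:2]
    return (p[0]+p[1])[0]/2,(p[2]+p[3])[1]/2,p[1,0]-p[0,0],p[2,1]-p[3,1]
E
python3 - <<'E'
from h import *
c=cam("wrist")
print(ctr(c,160+307/4,160+486/4,100+242/4,100+418/4,.08), ctr(c,137,171.5,145.5,179,.022))
E
```

```text
(np.float64(0.6905312205145917), np.float64(0.06613383318437512), np.float64(0.04730931778675229), np.float64(0.047939218367289954)) (np.float64(0.5581097209628771), np.float64(0.0783911086797198), np.float64(0.044279270428996376), np.float64(0.0426711810123659))
```

```bash
python3 -m creep '[{"tx":0,"ty":0,"tz":0.04,"rx":0,"ry":0,"rz":0},{"tx":0,"ty":0,"tz":0.05,"rx":0,"ry":0,"rz":0},{"tx":0,"ty":0,"tz":0.04,"rx":0,"ry":0,"rz":0},{"tx":0,"ty":0,"tz":0.02,"rx":0,"ry":0,"rz":0},{"tx":0,"ty":0,"tz":0.011,"rx":0,"ry":0,"rz":0},{"tx":0,"ty":0,"tz":0,"rx":0,"ry":0,"rz":0},{"tx":0,"ty":0,"tz":0,"rx":0,"ry":0,"rz":0}]' && python3 -m creep '[{"tx":0,"ty":0,"tz":0,"rx":0,"ry":0,"rz":0},{"tx":0,"ty":0,"tz":0,"rx":0,"ry":0,"rz":0},{"tx":0,"ty":0,"tz":0,"rx":0,"ry":0,"rz":0},{"tx":0,"ty":0,"tz":0,"rx":0,"ry":0,"rz":0},{"tx":0,"ty":0,"tz":0,"rx":0,"ry":0,"rz":0},{"tx":0,"ty":0,"tz":0,"rx":0,"ry":0,"rz":0}]' 0.04 12
```

```text
time_s: 11.85
tool_pos: [0.6925, 0.0664, 0.0698]
tool_rot: [179.8, -0.0, 90.0]
force: [0.8, -0.2, 0.0]
grip_width: 0.0871
time_s: 12.6
tool_pos: [0.6913, 0.0665, 0.0679]
tool_rot: [-180.0, 0.0, 90.0]
force: [-0.0, 0.2, -0.7]
grip_width: 0.0463
```

```bash
python3 -m creep '[{"tx":0,"ty":0,"tz":-0.03,"rx":0,"ry":0,"rz":0},{"tx":0,"ty":0,"tz":-0.05,"rx":0,"ry":0,"rz":0},{"tx":0,"ty":0,"tz":-0.05,"rx":0,"ry":0,"rz":0},{"tx":-0.026,"ty":-0.01,"tz":0,"rx":0,"ry":0,"rz":0},{"tx":-0.046,"ty":-0.019,"tz":0,"rx":0,"ry":0,"rz":0},{"tx":-0.05,"ty":-0.021,"tz":0,"rx":0,"ry":0,"rz":0},{"tx":-0.05,"ty":-0.021,"tz":0,"rx":0,"ry":0,"rz":0},{"tx":-0.05,"ty":-0.021,"tz":0,"rx":0,"ry":0,"rz":0},{"tx":-0.05,"ty":-0.021,"tz":0,"rx":0,"ry":0,"rz":0},{"tx":-0.048,"ty":-0.021,"tz":0,"rx":0,"ry":0,"rz":0},{"tx":-0.026,"ty":-0.01,"tz":0,"rx":0,"ry":0,"rz":0},{"tx":0,"ty":0,"tz":0,"rx":0,"ry":0,"rz":0},{"tx":0,"ty":0,"tz":0,"rx":0,"ry":0,"rz":0}]'
python3 - <<'E'
from h import *
print(env.get_obs()["tool_pos"])
c=cam("wrist");cv2.imwrite("pics/w6.png",c["pixels"][:,:,::-1])
print(proj(c,[[.5466,-.2795,.044]]))
E
```

```text
time_s: 14.22
tool_pos: [0.5473, -0.2783, 0.1972]
tool_rot: [-180.0, -0.1, 90.0]
force: [0.2, 0.9, -1.4]
grip_width: 0.0465
[ 0.54729087 -0.27830975  0.19723491]
[[258.49930082 184.64055078]]
```

View pics/w6.png

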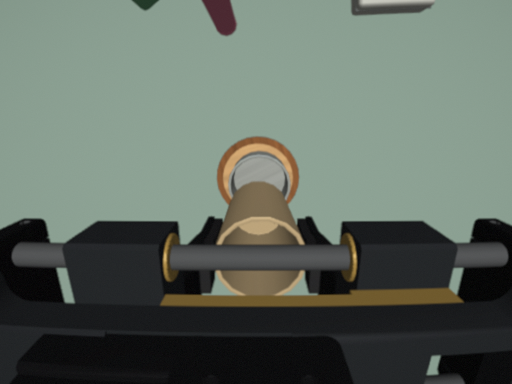

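```bash
python3 -m creep '[{"tx":-0.0013,"ty":-0.0005,"tz":0.025,"rx":0,"ry":0,"rz":0},{"tx":0,"ty":0,"tz":0.04,"rx":0,"ry":0,"rz":0},{"tx":0,"ty":0,"tz":0.025,"rx":0,"ry":0,"rz":0},{"tx":0,"ty":0,"tz":0.014,"rx":0,"ry":0,"rz":0},{"tx":0,"ty":0,"tz":0.006,"rx":0,"ry":0,"rz":0},{"tx":0,"ty":0,"tz":0.003,"rx":0,"ry":0,"rz":0},{"tx":0,"ty":0,"tz":0,"rx":0,"ry":0,"rz":0},{"tx":0,"ty":0,"tz":0,"rx":0,"ry":0,"rz":0}]'
python3 - <<'E'
from h import *
print(env.get_obs()["tool_pos"])
c=cam("wrist");cv2.imwrite("pics/w7.png",c["pixels"][:,:,::-1])
c=cam("scene");crop(c["pixels"],100,130,220,250,5,"pics/s7.png")
E
```

```text
time_s: 15.28
tool_pos: [0.5472, -0.2811, 0.0858]
tool_rot: [179.9, 0.0, 90.0]
force: [-0.0, 0.9, -0.2]
grip_width: 0.0467
[ 0.54720764 -0.28105269  0.08583332]
```

View pics/w7.png

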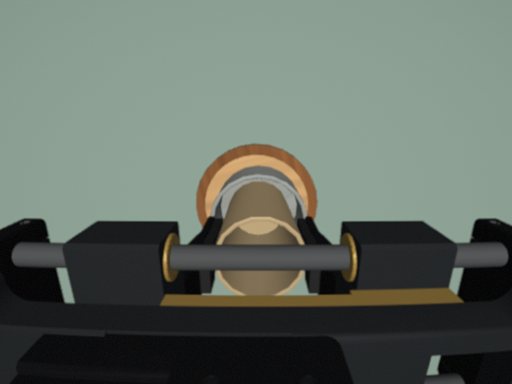

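View pics/s7.png

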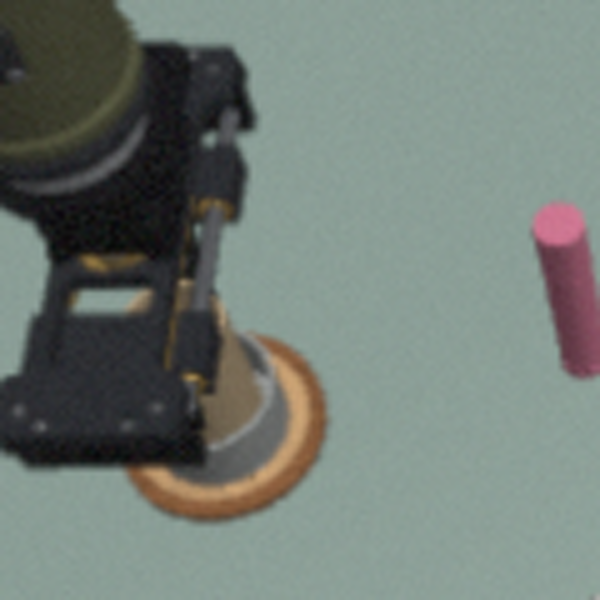

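Cup's foot is inside the bowl; tool is at its commanded place, no contact yet. Lower the rest.

```bash
python3 -m creep '[{"tx":0.001,"ty":0,"tz":0.002,"rx":0,"ry":0,"rz":0},{"tx":0,"ty":0,"tz":0.001,"rx":0,"ry":0,"rz":0},{"tx":0,"ty":0,"tz":0.001,"rx":0,"ry":0,"rz":0},{"tx":0,"ty":0,"tz":0.001,"rx":0,"ry":0,"rz":0},{"tx":0,"ty":0,"tz":0,"rx":0,"ry":0,"rz":0}]'; python3 -m creep '[{"tx":0,"ty":0,"tz":0.001,"rx":0,"ry":0,"rz":0},{"tx":0,"ty":0,"tz":0,"rx":0,"ry":0,"rz":0}]'
```

```text
time_s: 16.0
tool_pos: [0.5467, -0.2798, 0.08]
tool_rot: [-180.0, 0.0, 90.0]
force: [-0.2, -0.6, -0.5]
grip_width: 0.0467
time_s: 16.25
tool_pos: [0.5468, -0.28, 0.0797]
tool_rot: [180.0, -0.0, 90.0]
force: [-1.8, 0.9, 4.3]
grip_width: 0.0465
```

```bash
python3 -m creep '[{"tx":0,"ty":0,"tz":0,"rx":0,"ry":0,"rz":0},{"tx":0,"ty":0,"tz":0,"rx":0,"ry":0,"rz":0},{"tx":0,"ty":0,"tz":0,"rx":0,"ry":0,"rz":0},{"tx":0,"ty":0,"tz":0,"rx":0,"ry":0,"rz":0},{"tx":0,"ty":0,"tz":-0.03,"rx":0,"ry":0,"rz":0},{"tx":0,"ty":0,"tz":-0.06,"rx":0,"ry":0,"rz":0},{"tx":0,"ty":0,"tz":-0.06,"rx":0,"ry":0,"rz":0},{"tx":0,"ty":0,"tz":0,"rx":0,"ry":0,"rz":0},{"tx":0,"ty":0,"tz":0,"rx":0,"ry":0,"rz":0}]' 0.08
python3 - <<'E'
from h import *
c=cam("wrist");crop(c["pixels"],160,100,360,250,4,"pics/w8c.png")
E
```

```text
time_s: 17.38
tool_pos: [0.5467, -0.2794, 0.2287]
tool_rot: [180.0, -0.0, 90.0]
force: [0.3, 0.1, -0.3]
grip_width: 0.0799
```

View pics/w8c.png

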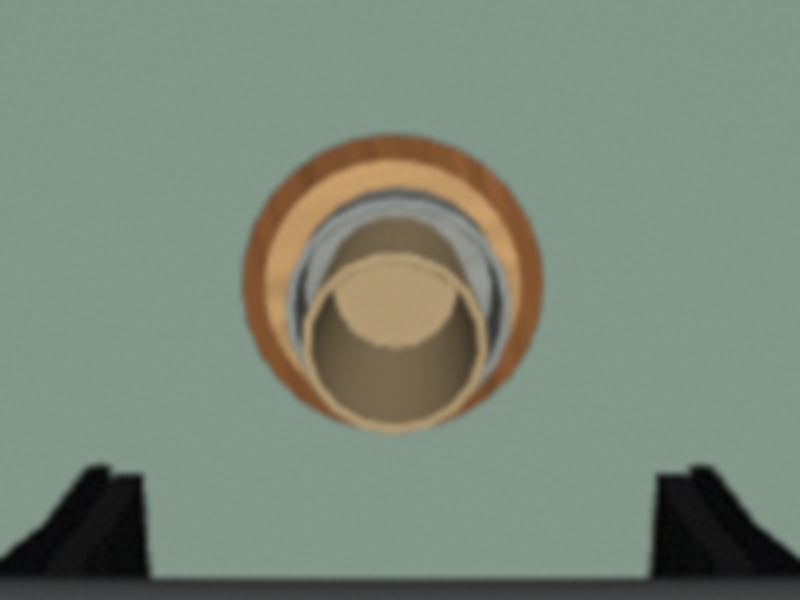

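```bash
python3 - <<'E'
from h import *
c=cam("wrist");print(ctr(c,160+303/4,160+487/4,100+252/4,100+433/4,.092))
E
python3 -m creep '[{"tx":0.03,"ty":0.002,"tz":-0.01,"rx":0,"ry":0,"rz":0},{"tx":0.05,"ty":0.004,"tz":-0.01,"rx":0,"ry":0,"rz":0},{"tx":0.05,"ty":0.004,"tz":0,"rx":0,"ry":0,"rz":0},{"tx":0.05,"ty":0.004,"tz":0,"rx":0,"ry":0,"rz":0},{"tx":0.03,"ty":0.0015,"tz":0,"rx":0,"ry":0,"rz":0},{"tx":0,"ty":0,"tz":0,"rx":0,"ry":0,"rz":0},{"tx":0,"ty":0,"tz":0,"rx":0,"ry":0,"rz":0}]' 0.05
python3 - <<'E'
from h import *
c=cam("wrist");cv2.imwrite("pics/w9.png",c["pixels"][:,:,::-1]);crop(c["pixels"],160,100,360,250,4,"pics/w9c.png")
E
```

```text
(np.float64(0.5457637582422714), np.float64(-0.2775649010615615), np.float64(0.04669924706229189), np.float64(0.04745513856788003))
time_s: 18.35
tool_pos: [0.5617, -0.0708, 0.2482]
tool_rot: [-179.9, 0.1, 89.9]
force: [-0.6, -0.4, 0.3]
grip_width: 0.0498
```

View pics/w9.png

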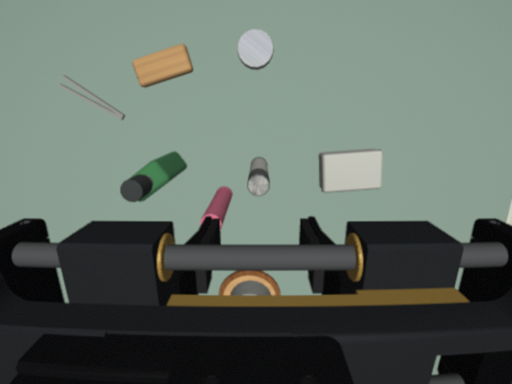

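View pics/w9c.png

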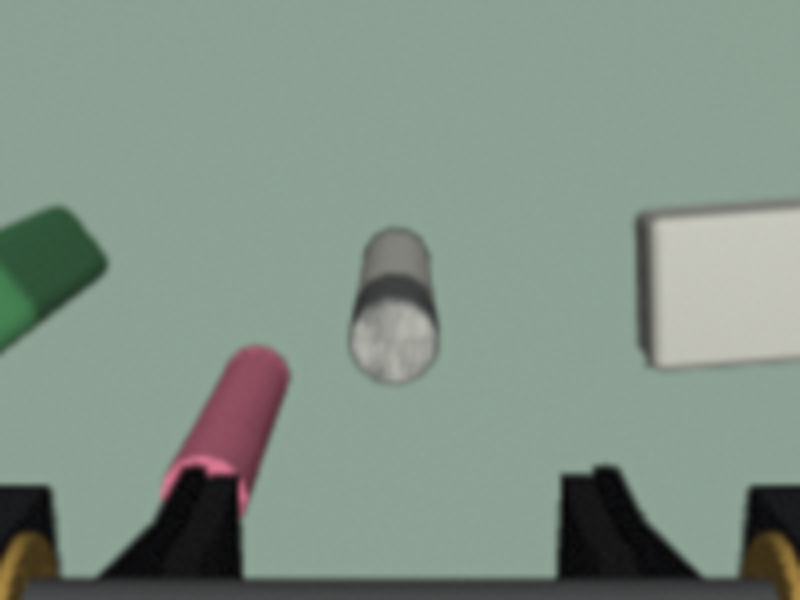

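Run:
```python
from h import *
c=cam("wrist");print(ctr(c,160+349/4,160+440/4,100+296/4,100+383/4,.115))
p=plane(c,[(321.5,153.5),(381.5,150.5),(382,187.5),(324,191)],.03);print(p,p.mean(0))
d=p[1]-p[0];print(np.degrees(np.arctan2(d[1],d[0])));d=p[2]-p[3];print(np.degrees(np.arctan2(d[1],d[0])))
print(ctr(c,238.5,273,30.5,67,.022))
```

```text
(np.float64(0.561234407799907), np.float64(-0.06831987881731579), np.float64(0.02287323138030717), np.float64(0.02257746863650878))
[[ 0.64169698 -0.0484641   0.03      ]
 [ 0.71970455 -0.04427078  0.03      ]
 [ 0.72595014 -0.09378843  0.03      ]
 [ 0.64785818 -0.09855064  0.03      ]] [ 0.68380246 -0.07126849  0.03      ]
3.0769849634221766
3.489695795898165
(np.float64(0.5576453138126193), np.float64(0.07749756382779449), np.float64(0.04167306307039653), np.float64(0.04137969639573634))
```

```bash
python3 -m creep '[{"tx":0.002,"ty":-0.0005,"tz":0.03,"rx":0,"ry":0,"rz":0},{"tx":0,"ty":0,"tz":0.045,"rx":0,"ry":0,"rz":0},{"tx":0,"ty":0,"tz":0.035,"rx":0,"ry":0,"rz":0},{"tx":0,"ty":0,"tz":0.02,"rx":0,"ry":0,"rz":0},{"tx":0,"ty":0,"tz":0.013,"rx":0,"ry":0,"rz":0},{"tx":0,"ty":0,"tz":0,"rx":0,"ry":0,"rz":0},{"tx":0,"ty":0,"tz":0,"rx":0,"ry":0,"rz":0}]' && python3 -m creep '[{"tx":0,"ty":0,"tz":0,"rx":0,"ry":0,"rz":0},{"tx":0,"ty":0,"tz":0,"rx":0,"ry":0,"rz":0},{"tx":0,"ty":0,"tz":0,"rx":0,"ry":0,"rz":0},{"tx":0,"ty":0,"tz":0,"rx":0,"ry":0,"rz":0},{"tx":0,"ty":0,"tz":0,"rx":0,"ry":0,"rz":0}]' 0.015 12
```

```text
time_s: 19.32
tool_pos: [0.5627, -0.068, 0.1072]
tool_rot: [179.9, -0.0, 90.0]
force: [-0.7, 0.4, 0.5]
grip_width: 0.0495
time_s: 19.95
tool_pos: [0.5619, -0.0677, 0.1062]
tool_rot: [180.0, -0.0, 90.0]
force: [-0.0, -0.3, 0.4]
grip_width: 0.0225
```

```bash
python3 -m creep '[{"tx":0,"ty":0,"tz":-0.025,"rx":0,"ry":0,"rz":0},{"tx":0,"ty":0,"tz":-0.05,"rx":0,"ry":0,"rz":0},{"tx":0,"ty":0,"tz":-0.05,"rx":0,"ry":0,"rz":0},{"tx":-0.02,"ty":-0.002,"tz":0,"rx":0,"ry":0,"rz":0},{"tx":-0.04,"ty":-0.003,"tz":0,"rx":0,"ry":0,"rz":0},{"tx":-0.05,"ty":-0.003,"tz":0,"rx":0,"ry":0,"rz":0},{"tx":-0.05,"ty":-0.003,"tz":0,"rx":0,"ry":0,"rz":0},{"tx":-0.035,"ty":-0.003,"tz":0,"rx":0,"ry":0,"rz":0},{"tx":-0.016,"ty":-0.002,"tz":0,"rx":0,"ry":0,"rz":0},{"tx":0,"ty":0,"tz":0,"rx":0,"ry":0,"rz":0},{"tx":0,"ty":0,"tz":0,"rx":0,"ry":0,"rz":0}]'
python3 - <<'E'
from h import *
print(env.get_obs()["tool_pos"])
c=cam("wrist");cv2.imwrite("pics/w10.png",c["pixels"][:,:,::-1])
E
```

```text
time_s: 21.32
tool_pos: [0.5465, -0.2766, 0.2308]
tool_rot: [-180.0, -0.1, 90.1]
force: [-0.3, -0.5, -0.5]
grip_width: 0.0225
[ 0.54654506 -0.27659463  0.23077009]
```

View pics/w10.png

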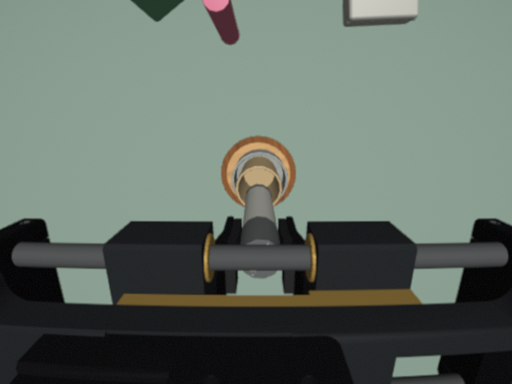

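```bash
python3 -m creep '[{"tx":-0.002,"ty":-0.0003,"tz":0.02,"rx":0,"ry":0,"rz":0},{"tx":0,"ty":0,"tz":0.03,"rx":0,"ry":0,"rz":0},{"tx":0,"ty":0,"tz":0.03,"rx":0,"ry":0,"rz":0},{"tx":0,"ty":0,"tz":0.015,"rx":0,"ry":0,"rz":0},{"tx":0,"ty":0,"tz":0.006,"rx":0,"ry":0,"rz":0},{"tx":0,"ty":0,"tz":0.003,"rx":0,"ry":0,"rz":0},{"tx":0,"ty":0,"tz":0.001,"rx":0,"ry":0,"rz":0},{"tx":0,"ty":0,"tz":0.001,"rx":0,"ry":0,"rz":0},{"tx":0,"ty":0,"tz":0,"rx":0,"ry":0,"rz":0}]'
python3 - <<'E'
from h import *
c=cam("side");crop(c["pixels"],190,180,340,360,3.3,"pics/s11.png")
E
```

```text
time_s: 22.5
tool_pos: [0.5457, -0.2808, 0.1254]
tool_rot: [180.0, 0.0, 90.0]
force: [0.1, 0.5, -0.1]
grip_width: 0.0226
```

View pics/s11.png

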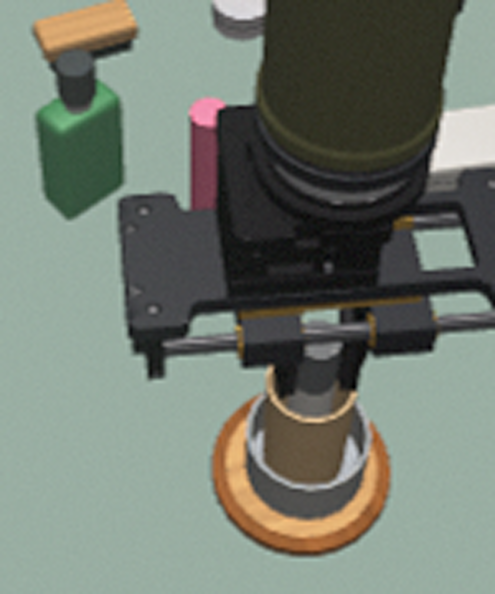

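```bash
python3 -m creep '[{"tx":0.001,"ty":0,"tz":0.001,"rx":0,"ry":0,"rz":0},{"tx":0,"ty":0,"tz":0.001,"rx":0,"ry":0,"rz":0},{"tx":0,"ty":0,"tz":0.001,"rx":0,"ry":0,"rz":0},{"tx":0,"ty":0,"tz":0,"rx":0,"ry":0,"rz":0}]'; python3 -m creep '[{"tx":0,"ty":0,"tz":0.001,"rx":0,"ry":0,"rz":0},{"tx":0,"ty":0,"tz":0,"rx":0,"ry":0,"rz":0}]'
```

```text
time_s: 23.05
tool_pos: [0.5455, -0.2799, 0.1222]
tool_rot: [180.0, 0.0, 90.0]
force: [0.3, 0.0, 0.1]
grip_width: 0.0226
time_s: 23.3
tool_pos: [0.5457, -0.2803, 0.1221]
tool_rot: [179.9, 0.0, 90.0]
force: [-0.9, 0.5, 5.8]
grip_width: 0.0225
```

```bash
python3 -m creep '[{"tx":0,"ty":0,"tz":0,"rx":0,"ry":0,"rz":0},{"tx":0,"ty":0,"tz":0,"rx":0,"ry":0,"rz":0},{"tx":0,"ty":0,"tz":0,"rx":0,"ry":0,"rz":0},{"tx":0,"ty":0,"tz":0,"rx":0,"ry":0,"rz":0},{"tx":0,"ty":0,"tz":-0.02,"rx":0,"ry":0,"rz":0},{"tx":0,"ty":0,"tz":-0.05,"rx":0,"ry":0,"rz":0},{"tx":0,"ty":0,"tz":-0.05,"rx":0,"ry":0,"rz":0},{"tx":0,"ty":0,"tz":0,"rx":0,"ry":0,"rz":0},{"tx":0,"ty":0,"tz":0,"rx":0,"ry":0,"rz":0}]' 0.05
python3 - <<'E'
from h import *
c=cam("wrist");crop(c["pixels"],160,100,360,250,4,"pics/w12c.png")
E
```

```text
time_s: 24.42
tool_pos: [0.5455, -0.2797, 0.2417]
tool_rot: [179.9, -0.0, 90.0]
force: [-0.1, 0.6, -0.5]
grip_width: 0.0501
```

View pics/w12c.png

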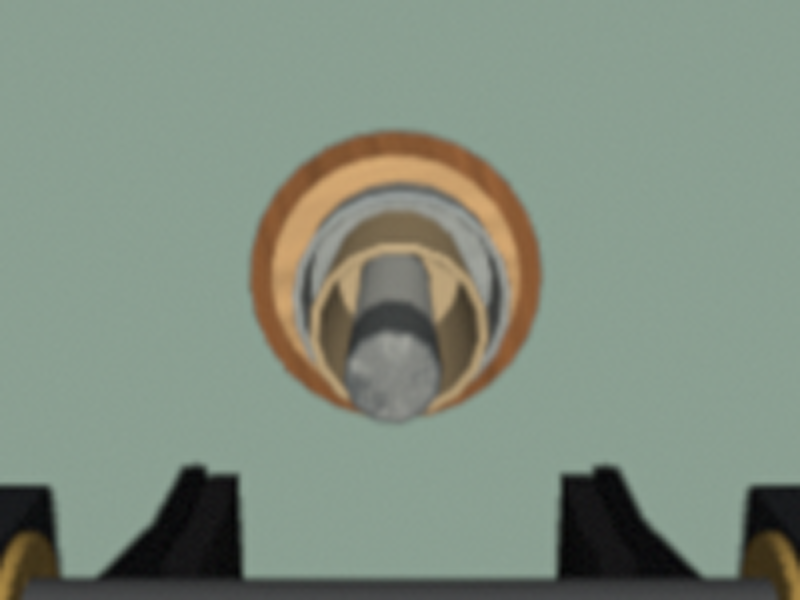

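```bash
python3 -m creep '[{"tx":0.03,"ty":0.02,"tz":-0.01,"rx":0,"ry":0,"rz":0},{"tx":0.05,"ty":0.034,"tz":0,"rx":0,"ry":0,"rz":0},{"tx":0.05,"ty":0.034,"tz":0,"rx":0,"ry":0,"rz":0},{"tx":0.05,"ty":0.034,"tz":0,"rx":0,"ry":0,"rz":0},{"tx":0.029,"ty":0.02,"tz":0,"rx":0,"ry":0,"rz":0},{"tx":0,"ty":0,"tz":0,"rx":0,"ry":0,"rz":-10.5},{"tx":0,"ty":0,"tz":0,"rx":0,"ry":0,"rz":-10.5},{"tx":0,"ty":0,"tz":0,"rx":0,"ry":0,"rz":-10.5},{"tx":0,"ty":0,"tz":0,"rx":0,"ry":0,"rz":-10.5},{"tx":0,"ty":0,"tz":0,"rx":0,"ry":0,"rz":-10.5},{"tx":0,"ty":0,"tz":0,"rx":0,"ry":0,"rz":-10.5},{"tx":0,"ty":0,"tz":0,"rx":0,"ry":0,"rz":-10.5},{"tx":0,"ty":0,"tz":0,"rx":0,"ry":0,"rz":-10.5},{"tx":0,"ty":0,"tz":0,"rx":0,"ry":0,"rz":-10.5},{"tx":0,"ty":0,"tz":0,"rx":0,"ry":0,"rz":0},{"tx":0,"ty":0,"tz":0,"rx":0,"ry":0,"rz":0}]' 0.075
python3 - <<'E'
from h import *
print(env.get_obs()["qpos"])
c=cam("wrist");cv2.imwrite("pics/w13.png",c["pixels"][:,:,::-1]);crop(c["pixels"],160,100,360,250,4,"pics/w13c.png")
E
```

```text
time_s: 26.48
tool_pos: [0.6871, -0.0708, 0.2502]
tool_rot: [180.0, -0.1, -175.7]
force: [-0.2, -0.3, -0.2]
grip_width: 0.0751
[-18.17800672  25.25882616  30.87164674  77.27014362 -12.79688483
  80.99556059 106.58088494]
```

View pics/w13.png

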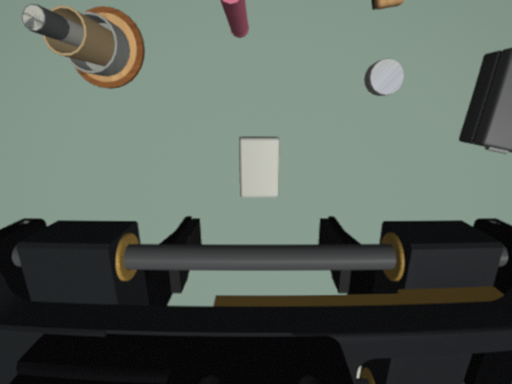

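View pics/w13c.png

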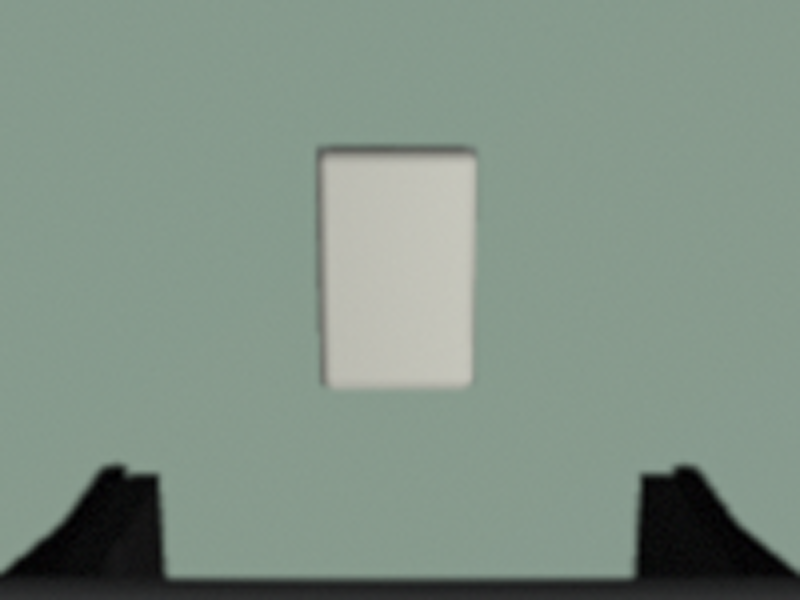

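Run:
```python
from h import *
c=cam("wrist")
p=plane(c,[(160+u/4,100+v/4) for u,v in [(322,154),(476,153),(472,387),(326,388)]],.03);print(p,p.mean(0))
for a,b in((3,0),(2,1)):
  d=p[b]-p[a];print(np.degrees(np.arctan2(d[1],d[0])),np.linalg.norm(d))
for a,b in((0,1),(3,2)):
  d=p[b]-p[a];print(np.degrees(np.arctan2(d[1],d[0])),np.linalg.norm(d))
print(env.get_obs()["tool_pos"])
```

```text
[[ 0.64749529 -0.09778502  0.03      ]
 [ 0.64344066 -0.04893271  0.03      ]
 [ 0.72093843 -0.04295222  0.03      ]
 [ 0.72502181 -0.09185573  0.03      ]] [ 0.68422404 -0.07038142  0.03      ]
-175.62649115108505 0.07775293122474768
-175.58724313318822 0.07772818650663768
94.74454515038796 0.049020284807870705
94.77305385860491 0.04907369448349717
[ 0.68731996 -0.07073918  0.25057807]
```

```bash
python3 -m creep '[{"tx":0.0025,"ty":0,"tz":0.04,"rx":0,"ry":0,"rz":0},{"tx":0,"ty":0,"tz":0.05,"rx":0,"ry":0,"rz":0},{"tx":0,"ty":0,"tz":0.05,"rx":0,"ry":0,"rz":0},{"tx":0,"ty":0,"tz":0.04,"rx":0,"ry":0,"rz":0},{"tx":0,"ty":0,"tz":0.025,"rx":0,"ry":0,"rz":0},{"tx":0,"ty":0,"tz":0.012,"rx":0,"ry":0,"rz":0},{"tx":0,"ty":0,"tz":0.003,"rx":0,"ry":0,"rz":0},{"tx":0,"ty":0,"tz":0,"rx":0,"ry":0,"rz":0},{"tx":0,"ty":0,"tz":0,"rx":0,"ry":0,"rz":0}]' && python3 -m creep '[{"tx":0,"ty":0,"tz":0,"rx":0,"ry":0,"rz":0},{"tx":0,"ty":0,"tz":0,"rx":0,"ry":0,"rz":0},{"tx":0,"ty":0,"tz":0,"rx":0,"ry":0,"rz":0},{"tx":0,"ty":0,"tz":0,"rx":0,"ry":0,"rz":0},{"tx":0,"ty":0,"tz":0,"rx":0,"ry":0,"rz":0}]' 0.042 20
```

```text
time_s: 27.7
tool_pos: [0.686, -0.0711, 0.0325]
tool_rot: [-180.0, 0.1, -175.5]
force: [0.4, -0.1, 0.3]
grip_width: 0.0751
time_s: 28.32
tool_pos: [0.6851, -0.0711, 0.0312]
tool_rot: [-180.0, 0.0, -175.5]
force: [0.6, -0.6, 0.4]
grip_width: 0.0517
```

Run:
```python
from h import *
c=cam("scene");crop(c["pixels"],330,170,460,260,6,"pics/s14.png")
c=cam("side");crop(c["pixels"],210,80,310,165,7,"pics/s14b.png")
```

```text
(no output)
```

View pics/s14.png

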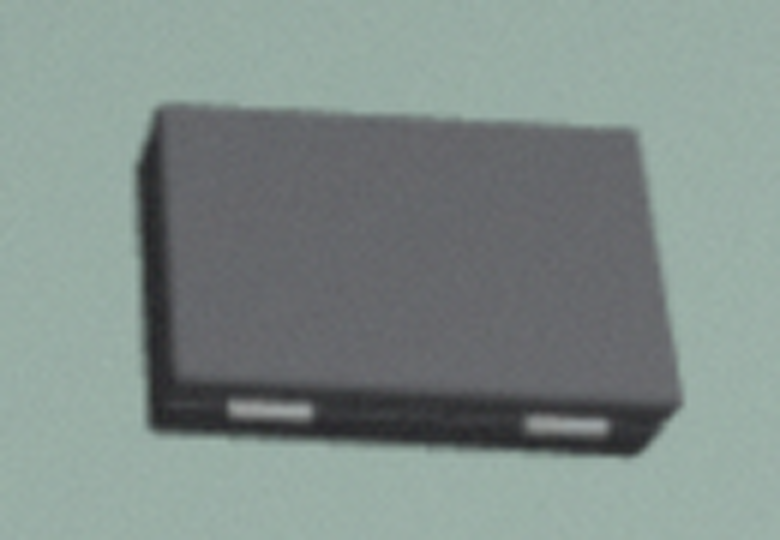

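View pics/s14b.png

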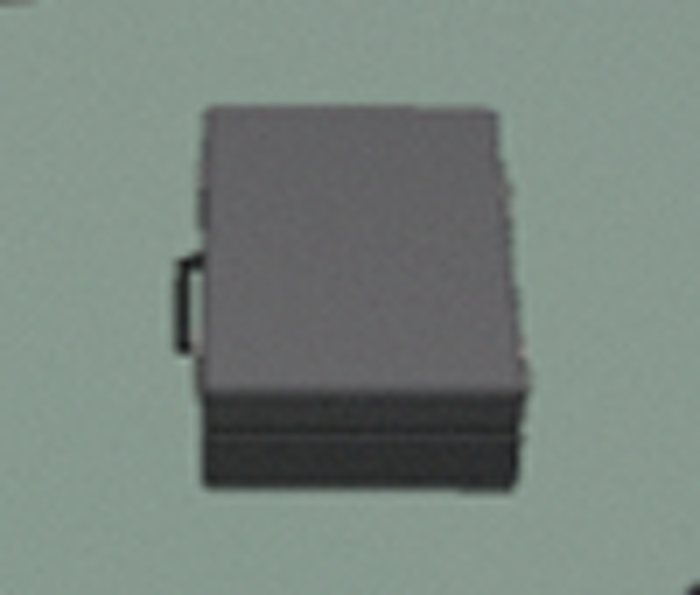

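Run:
```python
from h import *
c=cam("scene")
p=plane(c,[(330+u/6,170+v/6) for u,v in [(160,105),(637,129),(681,405),(175,381)]],.05);print(p[:,:2],p.mean(0))
L=lambda p:[round(np.linalg.norm(p[i]-p[(i+1)%4]),4) for i in range(4)]
print(L(p))
c=cam("side")
p=plane(c,[(210+u/7,80+v/7) for u,v in [(207,108),(496,110),(526,390),(203,389)]],.05);print(p[:,:2],p.mean(0),L(p))
```

```text
[[0.51262218 0.21895825]
 [0.52863752 0.40472508]
 [0.64648981 0.39291678]
 [0.630489   0.20790315]] [0.57955963 0.30612581 0.05      ]
[np.float64(0.1865), np.float64(0.1184), np.float64(0.1857), np.float64(0.1184)]
[[0.53014311 0.40049937]
 [0.64772842 0.38906148]
 [0.63046605 0.20590772]
 [0.51267906 0.21701052]] [0.58025416 0.30311977 0.05      ] [np.float64(0.1181), np.float64(0.184), np.float64(0.1183), np.float64(0.1843)]
```

```bash
python3 -m creep '[{"tx":0,"ty":0,"tz":-0.02,"rx":0,"ry":0,"rz":0},{"tx":0,"ty":0,"tz":-0.04,"rx":0,"ry":0,"rz":0},{"tx":0,"ty":0,"tz":-0.04,"rx":0,"ry":0,"rz":0},{"tx":0.004,"ty":0.022,"tz":0,"rx":0,"ry":0,"rz":0},{"tx":0.008,"ty":0.04,"tz":0,"rx":0,"ry":0,"rz":0},{"tx":0.01,"ty":0.05,"tz":0,"rx":0,"ry":0,"rz":0},{"tx":0.01,"ty":0.05,"tz":0,"rx":0,"ry":0,"rz":0},{"tx":0.01,"ty":0.05,"tz":0,"rx":0,"ry":0,"rz":0},{"tx":0.01,"ty":0.05,"tz":0,"rx":0,"ry":0,"rz":0},{"tx":0.01,"ty":0.05,"tz":0,"rx":0,"ry":0,"rz":0},{"tx":0.009,"ty":0.045,"tz":0,"rx":0,"ry":0,"rz":0},{"tx":0.0044,"ty":0.0256,"tz":0,"rx":0,"ry":0,"rz":0},{"tx":0,"ty":0,"tz":0,"rx":0,"ry":0,"rz":0},{"tx":0,"ty":0,"tz":0,"rx":0,"ry":0,"rz":0}]'
python3 - <<'E'
from h import *
o=env.get_obs();print(o["tool_pos"],o["tool_rot"],o["qpos"])
c=cam("wrist");cv2.imwrite("pics/w15.png",c["pixels"][:,:,::-1])
E
```

```text
time_s: 30.28
tool_pos: [0.5796, 0.3035, 0.1306]
tool_rot: [-179.9, -0.0, -175.5]
force: [0.3, -1.2, -1.4]
grip_width: 0.052
[0.5796227  0.30345067 0.13059833] [-1.79920159e+02 -3.82830414e-02 -1.75540618e+02] [-47.92774001  24.24782313  23.07563819  91.1796882  -10.02882266
  66.70074964  71.77213118]
```

View pics/w15.png

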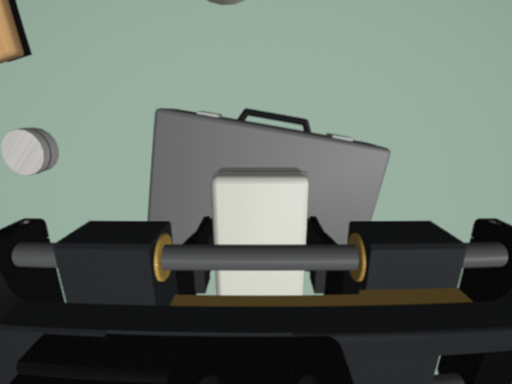

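Run:
```python
from h import *
c=cam("wrist")
p=plane(c,[(158,110),(387.5,151)],.05)[:,:2]; d=p[1]-p[0];L=np.linalg.norm(d);d/=L
print(p,L,np.degrees(np.arctan2(d[1],d[0]))); n=np.array([d[1],-d[0]]);print(p.mean(0)+.06*n)
q=plane(c,[(213.5,179),(306.5,178)],.130)[:,:2];print(q,np.linalg.norm(q[1]-q[0]), q.mean(0)+.04*np.array([.997,.078]))
```

```text
[[0.51101675 0.2197037 ]
 [0.52833264 0.40075606]] 0.1818785315874165 84.53683445063947
[0.57940215 0.30451753]
[[0.542274   0.27634558]
 [0.53809216 0.32360601]] 0.0474450887014602 [0.58006308 0.3030958 ]
```

```bash
python3 -m creep '[{"tx":0,"ty":0.0012,"tz":0.015,"rx":0,"ry":0,"rz":0},{"tx":0,"ty":0,"tz":0.018,"rx":0,"ry":0,"rz":0},{"tx":0,"ty":0,"tz":0.008,"rx":0,"ry":0,"rz":0},{"tx":0,"ty":0,"tz":0.003,"rx":0,"ry":0,"rz":0},{"tx":0,"ty":0,"tz":0.001,"rx":0,"ry":0,"rz":0},{"tx":0,"ty":0,"tz":0.001,"rx":0,"ry":0,"rz":0},{"tx":0,"ty":0,"tz":0,"rx":0,"ry":0,"rz":0}]'; python3 -m creep '[{"tx":0,"ty":0,"tz":0.001,"rx":0,"ry":0,"rz":0},{"tx":0,"ty":0,"tz":0.001,"rx":0,"ry":0,"rz":0},{"tx":0,"ty":0,"tz":0,"rx":0,"ry":0,"rz":0}]'; python3 -m creep '[{"tx":0,"ty":0,"tz":0.001,"rx":0,"ry":0,"rz":0},{"tx":0,"ty":0,"tz":0,"rx":0,"ry":0,"rz":0}]'
```

```text
time_s: 31.25
tool_pos: [0.58, 0.3059, 0.0855]
tool_rot: [180.0, 0.0, -175.5]
force: [0.7, 0.1, -1.1]
grip_width: 0.0519
time_s: 31.62
tool_pos: [0.5797, 0.3057, 0.083]
tool_rot: [-180.0, -0.0, -175.5]
force: [0.7, -0.8, 0.0]
grip_width: 0.0517
time_s: 31.88
tool_pos: [0.5798, 0.3057, 0.082]
tool_rot: [-180.0, -0.0, -175.5]
force: [-0.7, -0.7, -1.3]
grip_width: 0.0518
```

```bash
python3 -m creep '[{"tx":0,"ty":-0.001,"tz":0.001,"rx":0,"ry":0,"rz":0},{"tx":0,"ty":0,"tz":0,"rx":0,"ry":0,"rz":0}]'; python3 -m creep '[{"tx":0,"ty":0,"tz":0.0005,"rx":0,"ry":0,"rz":0},{"tx":0,"ty":0,"tz":0,"rx":0,"ry":0,"rz":0}]'
```

```text
time_s: 32.12
tool_pos: [0.58, 0.3049, 0.0812]
tool_rot: [180.0, 0.0, -175.5]
force: [0.9, -1.2, -0.1]
grip_width: 0.0517
time_s: 32.38
tool_pos: [0.58, 0.3048, 0.0812]
tool_rot: [180.0, 0.0, -175.5]
force: [-1.7, -0.4, 3.4]
grip_width: 0.0519
```

Contact on the lid; release and rise.

```bash
python3 -m creep '[{"tx":0,"ty":0,"tz":0,"rx":0,"ry":0,"rz":0},{"tx":0,"ty":0,"tz":0,"rx":0,"ry":0,"rz":0},{"tx":0,"ty":0,"tz":0,"rx":0,"ry":0,"rz":0},{"tx":0,"ty":0,"tz":0,"rx":0,"ry":0,"rz":0},{"tx":0,"ty":0,"tz":-0.03,"rx":0,"ry":0,"rz":0},{"tx":0,"ty":0,"tz":-0.06,"rx":0,"ry":0,"rz":0},{"tx":0,"ty":0,"tz":-0.06,"rx":0,"ry":0,"rz":0},{"tx":0,"ty":0,"tz":-0.03,"rx":0,"ry":0,"rz":0},{"tx":0,"ty":0,"tz":0,"rx":0,"ry":0,"rz":0},{"tx":0,"ty":0,"tz":0,"rx":0,"ry":0,"rz":0}]' 0.08
python3 - <<'E'
from h import *
c=cam("wrist");cv2.imwrite("pics/w16.png",c["pixels"][:,:,::-1]);crop(c["pixels"],160,100,360,250,4,"pics/w16c.png")
E
```

```text
time_s: 33.62
tool_pos: [0.5793, 0.3046, 0.2593]
tool_rot: [-180.0, -0.1, -175.5]
force: [-0.5, -0.1, -0.9]
grip_width: 0.0801
```

View pics/w16.png

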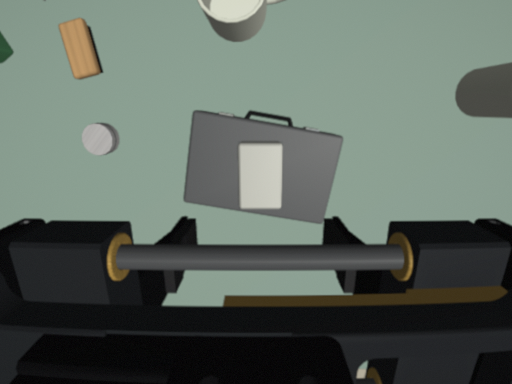

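View pics/w16c.png

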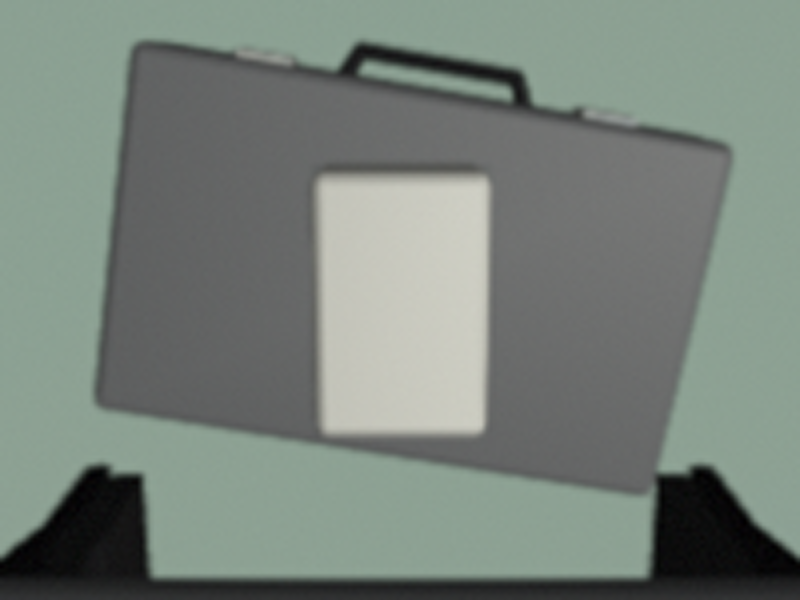

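Run:
```python
from h import *
c=cam("wrist")
f=lambda l,z:plane(c,[(160+u/4,100+v/4) for u,v in l],z)[:,:2]
p=f([(137,44),(731,150),(648,495),(97,404)],.05);print(p,p.mean(0))
p=f([(315,172),(491,171),(486,437),(319,438)],.08);print(p,p.mean(0))
print(ctr(c,82,116,124,155,.022))
crop(c["pixels"],60,100,160,180,6,"pics/w16d.png"); print(env.get_obs()["tool_pos"])
```

```text
[[0.50943119 0.21990616]
 [0.52655643 0.40359385]
 [0.64190473 0.39349401]
 [0.62448806 0.2090918 ]] [0.5755951  0.30652145]
[[0.54063105 0.27792926]
 [0.53642154 0.32744307]
 [0.61545491 0.33390481]
 [0.61974152 0.28387625]] [0.57806225 0.30578835]
(np.float64(0.5556917674157897), np.float64(0.08361331662954377), np.float64(-0.003170307179401255), np.float64(0.002573334423502216))
[0.57902747 0.30444107 0.25848631]
```

View pics/w16d.png

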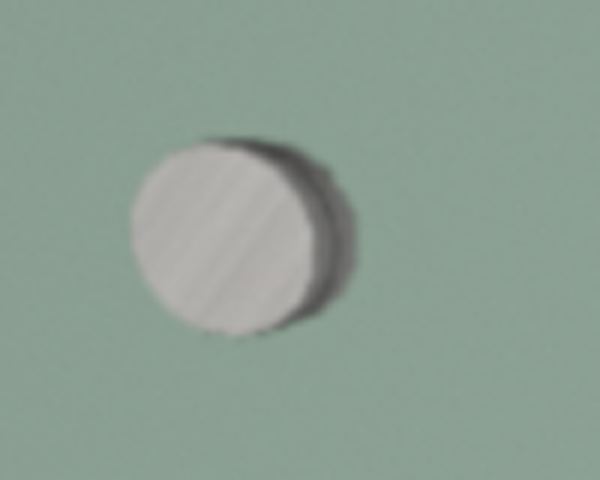

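```bash
python3 -m creep '[{"tx":0.006,"ty":-0.034,"tz":0,"rx":0,"ry":0,"rz":0},{"tx":0.009,"ty":-0.05,"tz":0,"rx":0,"ry":0,"rz":0},{"tx":0.009,"ty":-0.055,"tz":0,"rx":0,"ry":0,"rz":0},{"tx":0.009,"ty":-0.053,"tz":0,"rx":0,"ry":0,"rz":0},{"tx":0.006,"ty":-0.032,"tz":0.02,"rx":0,"ry":0,"rz":0},{"tx":0,"ty":0,"tz":0.03,"rx":0,"ry":0,"rz":0},{"tx":0,"ty":0,"tz":0,"rx":0,"ry":0,"rz":0},{"tx":0,"ty":0,"tz":0,"rx":0,"ry":0,"rz":0}]' 0.07
python3 - <<'E'
from h import *
print(env.get_obs()["tool_pos"])
c=cam("wrist");cv2.imwrite("pics/w17.png",c["pixels"][:,:,::-1]);crop(c["pixels"],160,100,360,250,4,"pics/w17c.png")
E
```

```text
time_s: 34.72
tool_pos: [0.5587, 0.079, 0.2108]
tool_rot: [-180.0, -0.0, -175.5]
force: [0.3, 0.3, 0.5]
grip_width: 0.0697
[0.55866439 0.07904484 0.21079086]
```

View pics/w17c.png

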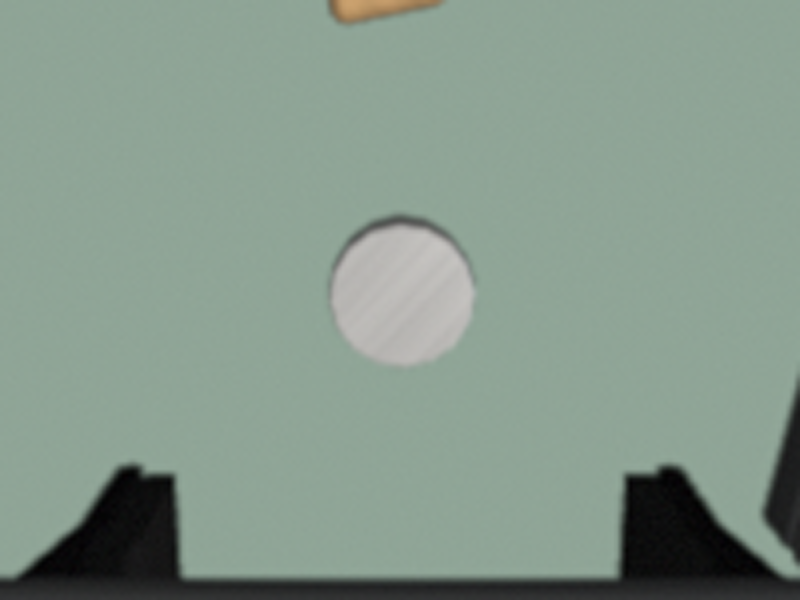

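View pics/w17.png

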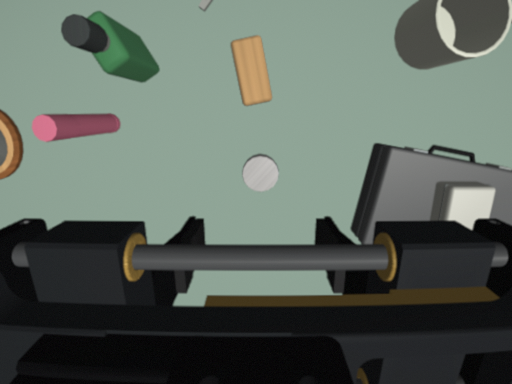

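Run:
```python
from h import *
c=cam("wrist");print(plane(c,[(160+u/4,100+v/4) for u,v in[(402.7,294.5),(402.7,222),(402.7,367),(329.5,294),(476,294)]],.022)[:,:2])
```

```text
[[0.55671596 0.08063169]
 [0.53494422 0.07885793]
 [0.57924234 0.08246768]
 [0.55831365 0.05873189]
 [0.55479987 0.10254044]]
```

```bash
python3 -m creep '[{"tx":0.0015,"ty":0.001,"tz":0.03,"rx":0,"ry":0,"rz":0},{"tx":0,"ty":0,"tz":0.045,"rx":0,"ry":0,"rz":0},{"tx":0,"ty":0,"tz":0.045,"rx":0,"ry":0,"rz":0},{"tx":0,"ty":0,"tz":0.03,"rx":0,"ry":0,"rz":0},{"tx":0,"ty":0,"tz":0.018,"rx":0,"ry":0,"rz":0},{"tx":0,"ty":0,"tz":0.01,"rx":0,"ry":0,"rz":0},{"tx":0,"ty":0,"tz":0.003,"rx":0,"ry":0,"rz":0},{"tx":0,"ty":0,"tz":0,"rx":0,"ry":0,"rz":0},{"tx":0,"ty":0,"tz":0,"rx":0,"ry":0,"rz":0}]' && python3 -m creep '[{"tx":0,"ty":0,"tz":0,"rx":0,"ry":0,"rz":0},{"tx":0,"ty":0,"tz":0,"rx":0,"ry":0,"rz":0},{"tx":0,"ty":0,"tz":0,"rx":0,"ry":0,"rz":0},{"tx":0,"ty":0,"tz":0,"rx":0,"ry":0,"rz":0},{"tx":0,"ty":0,"tz":0,"rx":0,"ry":0,"rz":0}]' 0.036 15
```

```text
time_s: 35.95
tool_pos: [0.5577, 0.0794, 0.0305]
tool_rot: [180.0, 0.1, -175.5]
force: [0.8, 0.8, -0.8]
grip_width: 0.07
time_s: 36.58
tool_pos: [0.557, 0.0793, 0.0296]
tool_rot: [180.0, 0.0, -175.5]
force: [0.0, 0.5, 0.8]
grip_width: 0.042
```

Run:
```python
from h import *
print(env.get_obs()["grip_width"])
c=cam("wrist");cv2.imwrite("pics/w18.png",c["pixels"][:,:,::-1])
```

```text
0.042022018280198595
```

View pics/w18.png

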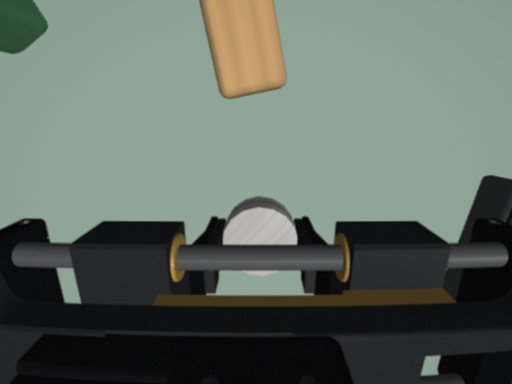

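```bash
python3 - <<'E'
from h import *
c=cam("wrist");print(plane(c,[(260,236.5),(222,236),(298,236),(260,199),(260,275)],.022)[:,:2],env.get_obs()["tool_pos"])
E
python3 -m creep '[{"tx":0,"ty":0,"tz":-0.01,"rx":0,"ry":0,"rz":0},{"tx":0,"ty":0,"tz":-0.01,"rx":0,"ry":0,"rz":0},{"tx":0,"ty":0,"tz":0,"rx":0,"ry":0,"rz":0},{"tx":0,"ty":0,"tz":0,"rx":0,"ry":0,"rz":0}]'
python3 - <<'E'
from h import *
c=cam("side");crop(c["pixels"],220,140,320,215,7,"pics/s18.png")
c=cam("wrist");crop(c["pixels"],180,160,340,290,5,"pics/w18b.png")
E
```

```text
[[0.55229896 0.07928874]
 [0.55371466 0.05775702]
 [0.55032992 0.10078438]
 [0.53008672 0.07751933]
 [0.57719684 0.08127281]] [0.55697821 0.07930263 0.02962665]
time_s: 37.17
tool_pos: [0.557, 0.0793, 0.0497]
tool_rot: [180.0, 0.0, -175.5]
force: [-0.7, -0.5, -0.7]
grip_width: 0.0423
```

View pics/s18.png

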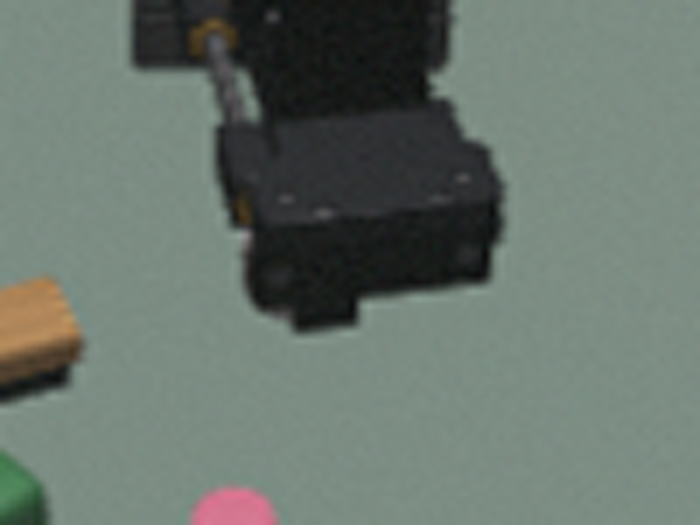

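View pics/w18b.png

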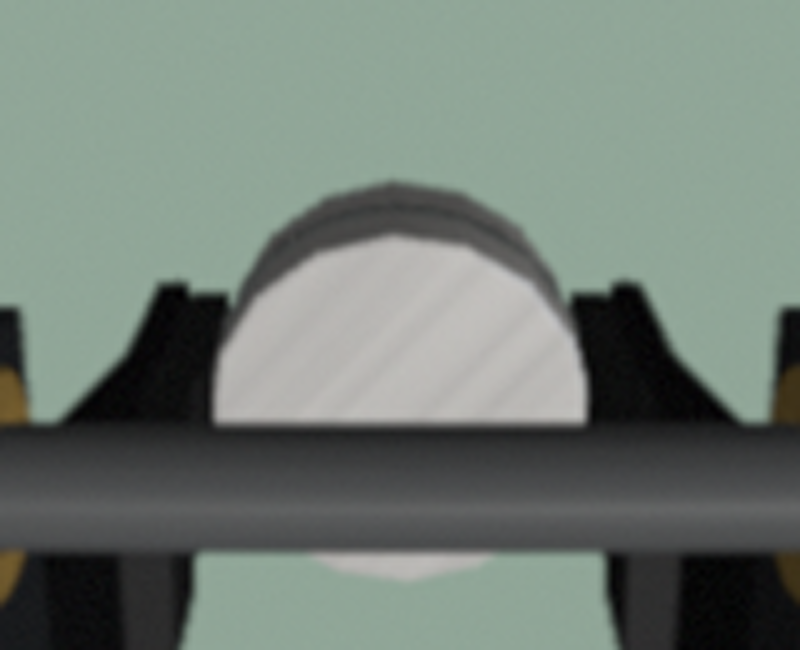

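Run:
```python
from h import *
c=cam("wrist");p=plane(c,[(180+u/5,160+v/5) for u,v in[(400,234),(408,580),(213,400),(589,400)]],.042)[:,:2];print(p,p[:2].mean(0),env.get_obs()["tool_pos"])
```

```text
[[0.53418698 0.07784121]
 [0.57733366 0.0822333 ]
 [0.55575747 0.05820374]
 [0.55239757 0.10088587]] [0.55576032 0.08003726] [0.55668821 0.07925197 0.04928391]
```

```bash
python3 -m creep '[{"tx":0,"ty":0,"tz":-0.04,"rx":0,"ry":0,"rz":0},{"tx":0,"ty":0,"tz":-0.05,"rx":0,"ry":0,"rz":0},{"tx":-0.004,"ty":0.022,"tz":-0.02,"rx":0,"ry":0,"rz":0},{"tx":-0.007,"ty":0.04,"tz":0,"rx":0,"ry":0,"rz":0},{"tx":-0.009,"ty":0.05,"tz":0,"rx":0,"ry":0,"rz":0},{"tx":-0.009,"ty":0.05,"tz":0,"rx":0,"ry":0,"rz":0},{"tx":-0.007,"ty":0.04,"tz":0,"rx":0,"ry":0,"rz":0},{"tx":-0.004,"ty":0.0216,"tz":0,"rx":0,"ry":0,"rz":0},{"tx":0,"ty":0,"tz":0,"rx":0,"ry":0,"rz":0},{"tx":0,"ty":0,"tz":0,"rx":0,"ry":0,"rz":0}]'
python3 - <<'E'
from h import *
o=env.get_obs();print(o["tool_pos"])
c=cam("wrist");cv2.imwrite("pics/w19.png",c["pixels"][:,:,::-1])
E
```

```text
time_s: 38.58
tool_pos: [0.5799, 0.3025, 0.1595]
tool_rot: [-179.9, -0.0, -175.7]
force: [0.1, -0.3, -0.0]
grip_width: 0.0423
[0.57992405 0.30246888 0.1595291 ]
```

View pics/w19.png

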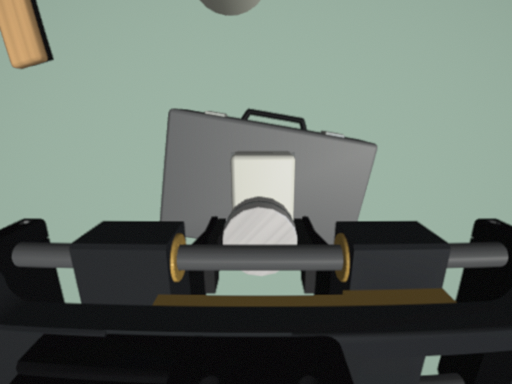

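Run:
```python
from h import *
c=cam("wrist");p=plane(c,[(231.5,155),(295.5,154.5)],.08)[:,:2];print(p,p.mean(0)+.04*np.array([.997,.078]));print(env.get_obs()["tool_pos"])
```

```text
[[0.54115558 0.27742948]
 [0.53696153 0.32740968]] [0.57893856 0.30553958]
[0.58000213 0.30259195 0.1598084 ]
```

```bash
python3 -m creep '[{"tx":0,"ty":0.0025,"tz":0.015,"rx":0,"ry":0,"rz":0},{"tx":0,"ty":0,"tz":0.018,"rx":0,"ry":0,"rz":0},{"tx":0,"ty":0,"tz":0.008,"rx":0,"ry":0,"rz":0},{"tx":0,"ty":0,"tz":0.003,"rx":0,"ry":0,"rz":0},{"tx":0,"ty":0,"tz":0.001,"rx":0,"ry":0,"rz":0},{"tx":0,"ty":0,"tz":0.001,"rx":0,"ry":0,"rz":0},{"tx":0,"ty":0,"tz":0,"rx":0,"ry":0,"rz":0}]'; python3 -m creep '[{"tx":0,"ty":0,"tz":0.001,"rx":0,"ry":0,"rz":0},{"tx":0,"ty":0,"tz":0.001,"rx":0,"ry":0,"rz":0},{"tx":0,"ty":0,"tz":0,"rx":0,"ry":0,"rz":0}]'
```

```text
time_s: 39.55
tool_pos: [0.5794, 0.3079, 0.114]
tool_rot: [180.0, 0.0, -175.5]
force: [-0.2, 0.1, -0.1]
grip_width: 0.0422
time_s: 39.92
tool_pos: [0.5791, 0.3078, 0.1115]
tool_rot: [-180.0, -0.0, -175.5]
force: [-0.7, -0.1, -0.7]
grip_width: 0.0423
```

```bash
python3 -m creep '[{"tx":0,"ty":0,"tz":0.001,"rx":0,"ry":0,"rz":0},{"tx":0,"ty":0,"tz":0,"rx":0,"ry":0,"rz":0}]'
```

```text
time_s: 40.17
tool_pos: [0.5791, 0.3078, 0.1105]
tool_rot: [-180.0, -0.0, -175.5]
force: [-0.5, 1.2, -0.2]
grip_width: 0.0424
```

```bash
python3 -m creep '[{"tx":0,"ty":-0.002,"tz":0,"rx":0,"ry":0,"rz":0},{"tx":0,"ty":0,"tz":0.0005,"rx":0,"ry":0,"rz":0},{"tx":0,"ty":0,"tz":0,"rx":0,"ry":0,"rz":0}]';  python3 -m creep '[{"tx":0,"ty":0,"tz":0.0005,"rx":0,"ry":0,"rz":0},{"tx":0,"ty":0,"tz":0,"rx":0,"ry":0,"rz":0}]'
```

```text
time_s: 40.55
tool_pos: [0.5793, 0.3058, 0.1101]
tool_rot: [180.0, -0.0, -175.5]
force: [-0.2, -0.5, -0.2]
grip_width: 0.0421
time_s: 40.8
tool_pos: [0.5793, 0.3059, 0.1097]
tool_rot: [180.0, 0.0, -175.5]
force: [0.6, -0.8, -0.9]
grip_width: 0.0425
```

```bash
python3 -m creep '[{"tx":0,"ty":0,"tz":0.0005,"rx":0,"ry":0,"rz":0},{"tx":0,"ty":0,"tz":0,"rx":0,"ry":0,"rz":0}]'
```

```text
time_s: 41.05
tool_pos: [0.5794, 0.3059, 0.1096]
tool_rot: [180.0, 0.0, -175.5]
force: [-2.0, -0.2, 3.9]
grip_width: 0.042
```

```bash
python3 -m creep '[{"tx":0,"ty":0,"tz":0.0005,"rx":0,"ry":0,"rz":0},{"tx":0,"ty":0,"tz":0,"rx":0,"ry":0,"rz":0}]'
```

```text
time_s: 41.3
tool_pos: [0.5794, 0.3059, 0.1096]
tool_rot: [180.0, 0.0, -175.5]
force: [-3.4, -1.1, 6.8]
grip_width: 0.0422
```

Seated. Release and rise.

```bash
python3 -m creep '[{"tx":0,"ty":0,"tz":0,"rx":0,"ry":0,"rz":0},{"tx":0,"ty":0,"tz":0,"rx":0,"ry":0,"rz":0},{"tx":0,"ty":0,"tz":0,"rx":0,"ry":0,"rz":0},{"tx":0,"ty":0,"tz":0,"rx":0,"ry":0,"rz":0},{"tx":0,"ty":0,"tz":-0.03,"rx":0,"ry":0,"rz":0},{"tx":0,"ty":0,"tz":-0.06,"rx":0,"ry":0,"rz":0},{"tx":0,"ty":0,"tz":-0.06,"rx":0,"ry":0,"rz":0},{"tx":0,"ty":0,"tz":0,"rx":0,"ry":0,"rz":0},{"tx":0,"ty":0,"tz":0,"rx":0,"ry":0,"rz":0}]' 0.07
python3 - <<'E'
from h import *
c=cam("wrist");crop(c["pixels"],160,100,360,250,4,"pics/w20c.png")
c=cam("scene");cv2.imwrite("pics/s20.png",c["pixels"][:,:,::-1])
c=cam("side");cv2.imwrite("pics/s20b.png",c["pixels"][:,:,::-1])
E
```

```text
time_s: 42.42
tool_pos: [0.5791, 0.3057, 0.2581]
tool_rot: [180.0, -0.0, -175.5]
force: [-0.5, 0.0, -1.0]
grip_width: 0.0701
```

View pics/w20c.png

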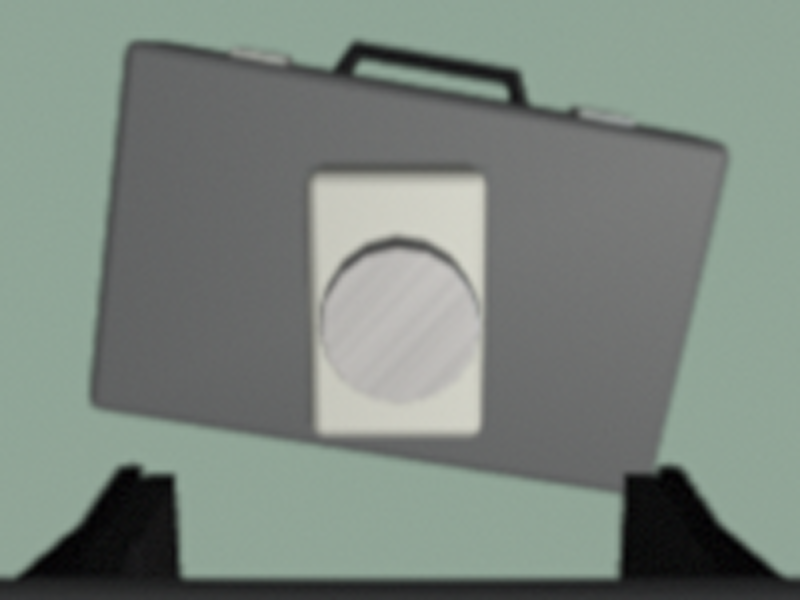

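View pics/s20.png

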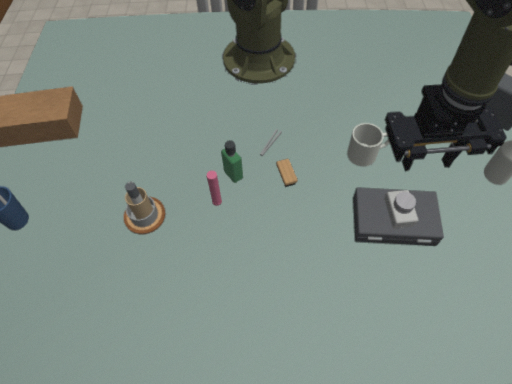

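View pics/s20b.png

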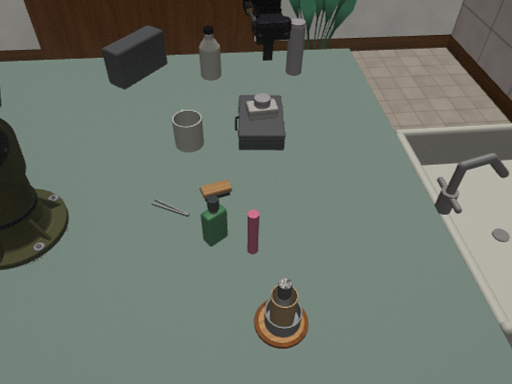

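Run:
```python
from h import *
c=cam("wrist")
f=lambda l,z:plane(c,[(160+u/4,100+v/4) for u,v in l],z)[:,:2].mean(0)
t=f([(320,325),(480,325),(400,246),(400,404)],.102);s=f([(311,172),(487,171),(482,437),(315,438)],.08);l=f([(132,44),(726,150),(645,495),(92,404)],.05)
print(t,s,l,np.linalg.norm(t-s)*1e3,np.linalg.norm(s-l)*1e3, env.get_obs()["time_s"],env.get_obs()["force"])
print(env.sign_off())
```

```text
[0.57669336 0.30589849] [0.57689554 0.30556975] [0.57449267 0.30601478] 0.3859351831258372 2.443726872652479 42.625 [-0.50830097 -0.64692785  0.29431851]
the job is handed in; nothing more can be done
None
```

I placed all five things in order, set each one down to light contact before letting go, and handed the job in at about 42.6 s. The hand-in gives no verdict, so what follows rests on my own camera checks.

| Thing | Where it stands | Distance off centre | Allowed |
|---|---|---|---|
| Steel bowl | on the coaster | about 2 mm | 14 mm |
| Beige cup | in the bowl | about 2 mm | 13 mm |
| Shaving stick | in the cup, cap up | looked upright; distance not measured | 20 mm |
| Soap box | on the lid, flat | about 2.5 mm | 15 mm |
| Round tin | on the soap box, flat | about 0.4 mm | 13 mm |

- **Left alone:** The bottle, the mug and the pink stick look unmoved in the last scene and side pictures. I did not measure their positions again.
- **Last state:** The gripper was open and about 15 cm above the tin, with only sensor noise on the force reading.
- **What disagreed:** The cameras differed by up to about 4 mm on some positions, and I worked from averages and close wrist-camera views. The tin gripped at 42 mm instead of 44 mm, probably because of its faceted outline. A wrist picture taken before I moved the tin showed it held centred.
- **Refused command:** The first move command was refused because its rows left out some of the six values. It moved nothing.

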